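# Load the airing shelf and set its air valve

### The arm

A 6-joint arm with a two-finger parallel gripper is mounted at the origin on the work surface. World frame = base frame: x ahead of the robot, y to its left, z up, the work surface at z = 0. Lengths are in mm, angles in rad, forces in N, time in s.
With the tool pointing down it reaches from about 400 to 925 mm from the base axis. Payload 12.5 kg.
Tool frame: the origin (TCP) lies at the very end of the fingers, on their centre line; the grasp point (between the pads) lies 19 mm behind it; z points along the fingers, y is the line along which they close (so a half turn about z gives the same grasp; the last joint's range is limited). The gripper opens to 95 mm and grips with 3 to 60 N. Pads are 20 mm wide; open, the fingers measure 119 mm over their backs; the gripper's body (75 mm by 180 mm) begins 59 mm behind the grasp point.
Start: joints at [1.188, 0.491, 1.559, -0, 1.092, -0.106], TCP at [170.782, 601.232, 214.661] pointing down, gripper open.
Joint ranges: [-3.1, 3.1], [-0.84, 2.19], [0.05, 2.79], [-1.13, 4.28], [0.06, 2.93], [-2.69, 2.69]. Speed limits (rad/s): [2.22, 2.22, 2.79, 3.14, 3.14, 3.14].

### API

Orientations are given as a unit quaternion [w, x, y, z].
In Python, from cell import r gives the robot as it stands.
- The arm moves only by the tool move_arm, never from a script. Its argument "deltas" is a list of rows, each an object with "xyz": the shift along the tool's x, y, z in m, a list of three; "delta_rot": the turn, a rotation vector about the tool's x, y, z in degrees, a list of three. A call has 1 to 5 rows; each row shifts and turns the commanded pose from where the row before left it, along the tool's axes as they then stand; what a row does not reach is not made up. A row lasts 1/12 s, in which the tool goes at most 41.7 mm and 7.16 degrees, less where a joint would pass 70% of its speed; a pose out of reach is approached as far as the arm can. A call is refused whole if a number of a shift passes 0.0417 or a number of a turn 7.16, either way. A call with a gripper value outside its range is refused whole. "fingers" is the gripper command: -1 is fully open, 1 is shut, values between are in proportion, set as the call begins (left out, the last holds). The fingers move at their own pace and stop on an object; "grip_force" is the grip in N (left out, the last holds). Time passes only in rows, so rows that do not move let the fingers close. It gives the time, the measured TCP pose, the force, the opening and the grip force at its end, in the units of the state.
- r.get_state(): the state, without advancing time (a new reading comes with each control period).
- r.snapshot(name): name is "scene" or "top" or "wrist"; returns a dict with "pixels" (400x640x3 uint8, red, green, blue), "fx", "fy", "cx", "cy" (pixels), "dist" ([k1, k2, p1, p2, k3] as OpenCV has them; the pictures are not rectified), "rvec" (rotation vector, rad) and "tvec" (3), from world to camera coordinates, as OpenCV has them; the wrist camera has in their place "T_tool_cam" (4x4, takes a point from camera to tool coordinates, whose origin is the TCP and whose axes are the flange's). Camera axes: x right, y down, z forward; pixel columns grow to the right and rows downward; lengths in mm; the calibration is good to about 2 mm. A picture is of the moment at which its call begins: read the wrist's pose just before it. There is no depth.
- r.hand_in(): hands the job in; it is judged then, once.
The state is a dict: "clock": time; "joint_positions": joint angles; "joint_velocities": joint speeds; "tau": joint torques, N m; "position": TCP position; "ee_rot": TCP orientation; "force": force on the tool from outside, world axes, zero at the start; "wrist_torque": the same for the moment, N m; "width": finger opening in mm; "grip_force": force on a finger pad.
Only numpy, scipy, OpenCV 4.12 (cv2) and the standard library are available. Lean on these libraries where they do the work, as an engineer would, in place of code of your own. Each camera call takes 0.05 s, during which the arm holds its last target. There are 200 camera calls.

### The job

First shut the air valve fully. With the air shut, stand every washed thing that is there (pot, tin, tumbler, pad box, flask, refill bottle) upright on the lowest board of the teak shelf that has the height for it, tucked back fully under the board above - those too tall for both covered boards go on the open top board - and then open the air valve to 60 degrees and let go. Leave the mug, the hairpin bowl, the pill organiser and the toothbrush cover where they stand.

Things in the scene. Friction and masses are not known exactly. Their poses are not given: they have to be found in the camera images.
- shelf: Fixed teak airing shelf: three boards, 250 mm wide (its y) and 12 mm thick, stepped back one above the other, open at front, sides and back. Origin: on the counter under the middle of the low board; its x runs from front (which faces the washed things, to the right of the robot) to back, z up. The boards' rear edges all lie at x 120 mm. Posts 12 mm square at y +-119 mm: x -35 and 112 mm under the middle board, 48 and 112 mm under the top board.
- low_front (a point): Middle of the low board's front edge, on its upper face: 12 mm above the counter, shelf x -120 mm. The board is 240 mm deep. Its front 70 mm lie open above; behind them the middle board gives 58 mm of room, so that things can be set down in front and slid back. A stop bar along the rear (front face at shelf x 112 mm, 12 mm high) starts 12 mm above the board.
- mid_front (a point): Middle of the middle board's front edge, on its upper face: 82 mm above the counter, shelf x -50 mm. The board is 170 mm deep. Its front 85 mm lie open above; behind them the top board gives 100 mm of room. A stop bar along the rear (front face at shelf x 112 mm, 12 mm high) starts 14 mm above the board.
- top_front (a point): Middle of the top board's front edge, on its upper face: 194 mm above the counter, shelf x 35 mm. The board is 85 mm deep and open above.
- valve_lever (a joint): Lever of the ball valve on the air pump's pipe, turning level about an upright axis. 0 = shut (against its stop), growing clockwise as seen from above to 1.571 rad = 90 degrees = fully open (lever along the pipe, pointing to the pump). Stays where it is left; stiff by about 0.12 N m. A dial under it has ticks at 0, 30, 60 (thick) and 90 degrees.
- valve: Fixed unit of valve, pipe and air pump left of the shelf. Origin on the counter under the lever's axis. At 0 (shut) the lever points along its -x, fully open along its +y. The pipe (20 mm thick, top 50 mm above the counter) runs along y, an outlet elbow at y -45 mm; the pump box (160 x 130 mm, 90 mm high) has its middle at y +235 mm.
- valve_hinge (a point): Point on the lever's turning axis at the height of the lever, 85 mm above the counter.
- lever_grip (a point): Middle of the lever's black rubber sleeve, 75 mm from the axis: a bar 60 mm long, 16 mm wide and 16 mm tall, free underneath, that can be pinched across its width from above.
- pot: Closed white ceramic pot, round, diameter 60 mm, 42 mm tall (may be absent). Origin: centre of its underside, z up.
- tin: Square aluminium soap tin, 56 x 56 mm (sides along its x and y), 36 mm tall (may be absent). Origin: centre of its underside, z up.
- tumbler: White ceramic tumbler standing mouth down, diameter 62 mm at the foot narrowing to 56 mm at the top, 84 mm tall (may be absent). Origin: centre of its lower end, z up.
- padbox: Square white plastic cotton-pad box, 54 x 54 mm (sides along its x and y), 78 mm tall (may be absent). Origin: centre of its underside, z up.
- flask: Steel drinking flask with a black cap, round, diameter 54 mm up to 100 mm, cap 44 mm, 138 mm tall (may be absent). Origin: centre of its underside, z up.
- refill: Amber refill bottle with a white cap, round, diameter 50 mm up to 92 mm, then narrowing to a 26 mm neck and cap, 126 mm tall (may be absent). Origin: centre of its underside, z up.
- hairpin_bowl: Bystander: small blue ceramic bowl with hairpins, 76 mm across, 32 mm tall, among the things. Origin: centre of its underside.
- mug: Bystander: steel mug with a handle, 72 mm across without it, 75 mm tall. Origin: centre of its underside.
- pill_organiser: Bystander: white pill organiser with seven flaps, 150 x 34 x 26 mm, lying beyond the shelf. Origin: centre of its underside.
- brush_cover: Bystander: mint green toothbrush cover lying down, 190 x 28 x 24 mm, left of the shelf. Origin: centre of its underside.
There are look-alikes about, which are no part of the job. Leave any pink look-alike of the padbox alone. What is shaped like the tumbler but yellow is not meant.

How it is judged (in metres and radians):
On the way, in this order (a step that is already met when the one before it is completed fails the run):
1. the air valve is shut (within 5 degrees of its stop) (value of joint valve_lever below 0.09 rad), for 0.3 s.
2. with the valve still shut, every washed thing stands released on its right board, tucked in (value of joint valve_lever below 0.09 rad and x of pot in the frame of shelf between -0.03 and 0.12 m and y of pot in the frame of shelf between -0.122 and 0.122 m and z of pot in the frame of shelf between 0.002 and 0.022 m and angle between each of pot, tin, tumbler, padbox, flask, refill's own z axis and vertical below 0.12 rad and linear speed of each of pot, tin, tumbler, padbox, flask, refill below 0.03 m/s and contact force between the fingers and pot below 0.2 N and x of tin in the frame of shelf between -0.03 and 0.12 m and y of tin in the frame of shelf between -0.122 and 0.122 m and z of tin in the frame of shelf between 0.002 and 0.022 m and contact force between the fingers and tin below 0.2 N and x of tumbler in the frame of shelf between 0.055 and 0.12 m and y of tumbler in the frame of shelf between -0.122 and 0.122 m and z of tumbler in the frame of shelf between 0.072 and 0.092 m and contact force between the fingers and tumbler below 0.2 N and x of padbox in the frame of shelf between 0.055 and 0.12 m and y of padbox in the frame of shelf between -0.122 and 0.122 m and z of padbox in the frame of shelf between 0.072 and 0.092 m and contact force between the fingers and padbox below 0.2 N and x of flask in the frame of shelf between 0.045 and 0.11 m and y of flask in the frame of shelf between -0.122 and 0.122 m and z of flask in the frame of shelf between 0.184 and 0.204 m and contact force between the fingers and flask below 0.2 N and x of refill in the frame of shelf between 0.045 and 0.11 m and y of refill in the frame of shelf between -0.122 and 0.122 m and z of refill in the frame of shelf between 0.184 and 0.204 m and contact force between the fingers and refill below 0.2 N), for 0.3 s.
At the end, for the whole second after the job is handed in: Pot, tin on low board, tumbler, pad box on middle: centre 20 mm or more behind the front edge of the board above. Flask, refill on top, centre 10 mm in from its edges. All upright (7 deg), at rest, released. Valve at 60 deg within 6. Bystanders within 50 mm of their places (x of pot in the frame of shelf between -0.03 and 0.12 m and y of pot in the frame of shelf between -0.122 and 0.122 m and z of pot in the frame of shelf between 0.002 and 0.022 m and angle between each of pot, tin, tumbler, padbox, flask, refill's own z axis and vertical below 0.12 rad and linear speed of each of pot, tin, tumbler, padbox, flask, refill below 0.03 m/s and contact force between the fingers and pot below 0.2 N and x of tin in the frame of shelf between -0.03 and 0.12 m and y of tin in the frame of shelf between -0.122 and 0.122 m and z of tin in the frame of shelf between 0.002 and 0.022 m and contact force between the fingers and tin below 0.2 N and x of tumbler in the frame of shelf between 0.055 and 0.12 m and y of tumbler in the frame of shelf between -0.122 and 0.122 m and z of tumbler in the frame of shelf between 0.072 and 0.092 m and contact force between the fingers and tumbler below 0.2 N and x of padbox in the frame of shelf between 0.055 and 0.12 m and y of padbox in the frame of shelf between -0.122 and 0.122 m and z of padbox in the frame of shelf between 0.072 and 0.092 m and contact force between the fingers and padbox below 0.2 N and x of flask in the frame of shelf between 0.045 and 0.11 m and y of flask in the frame of shelf between -0.122 and 0.122 m and z of flask in the frame of shelf between 0.184 and 0.204 m and contact force between the fingers and flask below 0.2 N and x of refill in the frame of shelf between 0.045 and 0.11 m and y of refill in the frame of shelf between -0.122 and 0.122 m and z of refill in the frame of shelf between 0.184 and 0.204 m and contact force between the fingers and refill below 0.2 N and value of joint valve_lever between 0.942 and 1.152 rad and velocity of joint valve_lever below 0.05 rad/s and distance of each of hairpin_bowl, mug, pill_organiser, brush_cover from where it was at the start of the episode below 0.05 m); the robot touches nothing.
It fails at once if a bystander is pushed more than 50 mm from its place or knocked over (distance of any of hairpin_bowl, mug, pill_organiser, brush_cover from where it was at the start of the episode above 0.05 m or angle between any of hairpin_bowl, mug, pill_organiser, brush_cover's own z axis and vertical above 0.5 rad).
Of pot, tin, tumbler, padbox, flask, refill only 3 to 5 are there at a start; the rules pass over those that are not, and their reading is None.
At some moment in a run one of pot, tin, tumbler, padbox may be knocked a few centimetres aside while the robot is not near it.
It also fails if it takes over 210 s, if anything falls off the work surface, if the arm or the gripper's body presses on something with over 40 N, if the wrist force passes 120 N, or if a joint passes its speed limit or range.

## Working session

There is one attempt and no reset: what is moved stays moved. The work goes in short steps, Python scripts to look and compute and a tool call to move; the robot and the scene stay as the last step left them, time stands still between calls to the robot, and variables do not carry over. Pictures are saved under pics/ and viewed, at most 14 in all, crops included, and the job is handed in when it is done.

Besides the shell and the picture viewer there is one more tool, called after ">>>" by a JSON object that holds its "fn" and its "kwargs", one argument or row to a line. move_arm: Moves the arm, as the interface text tells. Its arguments: {"type":"object","properties":{"deltas":{"type":"array"},"fingers":{"type":"number"},"grip_force":{"type":"number"}},"required":["deltas"]}

```bash
mkdir -p pics; ls; cat > h.py <<'E'
import numpy as np, cv2
from cell import r
from scipy.spatial.transform import Rotation as R
def snap(n,fn=None):
    st=r.get_state(); s=r.snapshot(n); 
    K=np.array([[s['fx'],0,s['cx']],[0,s['fy'],s['cy']],[0,0,1.]]); d=np.array(s['dist'],float)
    if n=='wrist':
        q=st['ee_rot']; T=np.eye(4); T[:3,:3]=R.from_quat([q[1],q[2],q[3],q[0]]).as_matrix(); T[:3,3]=st['position']
        C=T@np.array(s['T_tool_cam']); Rw=C[:3,:3]; o=C[:3,3]
    else:
        Rc=cv2.Rodrigues(np.array(s['rvec'],float))[0]; Rw=Rc.T; o=-Rc.T@np.array(s['tvec'],float).ravel()
    im=np.ascontiguousarray(s['pixels'][:,:,::-1])
    if fn: cv2.imwrite('pics/'+fn,im)
    return dict(im=im,K=K,d=d,Rw=Rw,o=o)
def ray(c,uv,z):
    p=cv2.undistortPoints(np.array([[uv]],float),c['K'],c['d'])[0,0]
    v=c['Rw']@np.array([p[0],p[1],1]); return c['o']+v*(z-c['o'][2])/v[2]
def proj(c,P):
    rv=cv2.Rodrigues(c['Rw'].T)[0]; t=-c['Rw'].T@c['o']
    return cv2.projectPoints(np.array(P,float).reshape(-1,1,3),rv,t,c['K'],c['d'])[0][:,0]
E
python3 - <<'E'
from h import *
import pickle
for n in('top','scene','wrist'):
    c=snap(n,n+'0.png'); pickle.dump(c,open(n+'0.pkl','wb')); print(n,c['o'],c['Rw'][:,2])
print(r.get_state())
E
```

```text
pics
top [ 420.37137322  -18.00792796 1075.87548453] [ 0.13519754 -0.03292867 -0.99027134]
scene [ 994.59367962 -679.82768967 1301.59055351] [-0.30001134  0.45005853 -0.84109483]
wrist [101.23432877 621.2313535  384.10251507] [ 0.24907402 -0.07165602 -0.96582998]
{'clock': 0.15, 'joint_positions': array([ 1.18841949e+00,  4.91396618e-01,  1.55928521e+00,  4.12785988e-05,
        1.09172163e+00, -1.05612786e-01]), 'joint_velocities': array([ 8.53331598e-04, -4.29534196e-03, -5.99185776e-04, -7.03656386e-04,
        4.18633343e-05,  1.00485452e-03]), 'tau': array([ 1.74735713e-03, -6.12891555e+01, -2.58282924e+01,  6.93014637e-02,
        4.73018736e-02, -3.99774490e-05]), 'position': array([170.69007743, 601.06356066, 214.21955474]), 'ee_rot': array([-1.15706187e-04,  1.37950208e-01,  9.90439082e-01, -3.88967369e-04]), 'force': array([ 0.91085919,  0.66946377, -0.24268708]), 'wrist_torque': array([-0.02033212,  0.01418065,  0.00352825]), 'grip_force': 0.0, 'width': 95.43351575864835}
```

View pics/top0.png

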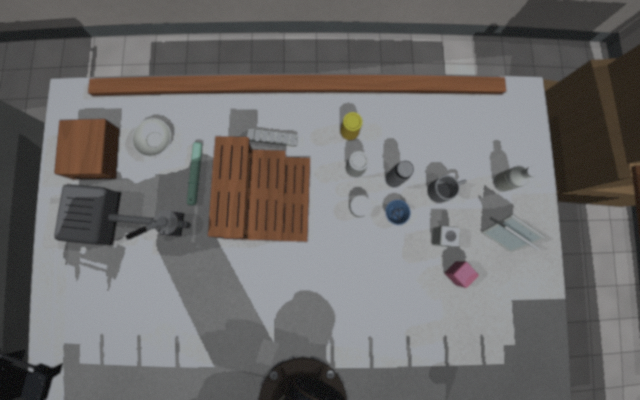

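View pics/scene0.png

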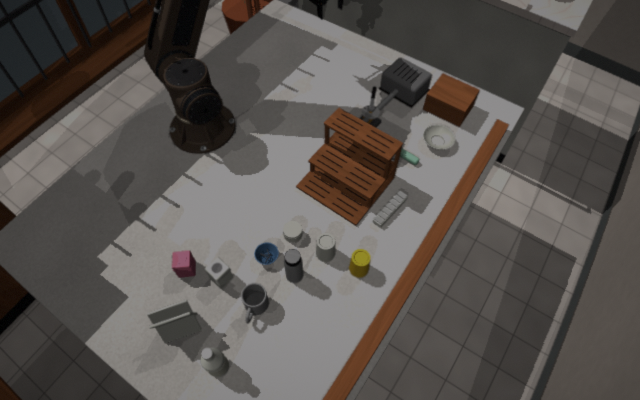

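```bash
python3 - <<'E'
from h import *
a=cv2.imread('pics/top0.png')[100:290,325:545]; b=cv2.imread('pics/scene0.png')[210:390,140:390]
a=cv2.resize(a,None,fx=3,fy=3,interpolation=3)[:570,:]; b=cv2.resize(b,None,fx=3,fy=3,interpolation=3)
cv2.imwrite('pics/c1.png',np.clip(cv2.resize(a,(660,570))*1.5,0,255)); cv2.imwrite('pics/c2.png',np.clip(b*1.5,0,255))
a=cv2.imread('pics/top0.png')[120:260,40:320]
cv2.imwrite('pics/c3.png',np.clip(cv2.resize(a,None,fx=2.8,fy=2.8,interpolation=3)*1.5,0,255))
E
```

```text
[ WARN:0@0.167] global loadsave.cpp:1063 imwrite_ Unsupported depth image for selected encoder is fallbacked to CV_8U.
```

View pics/c1.png

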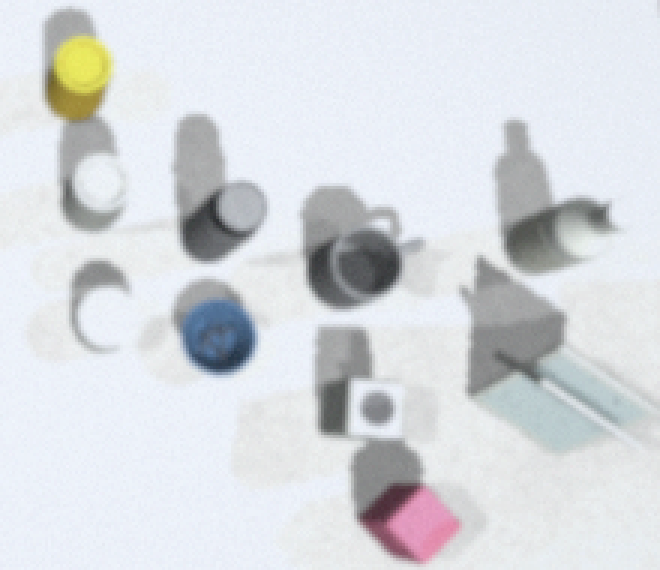

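View pics/c2.png

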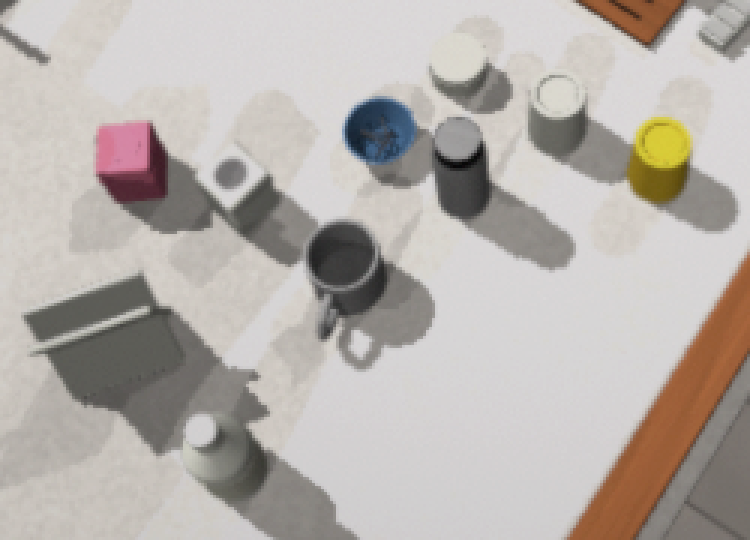

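View pics/c3.png

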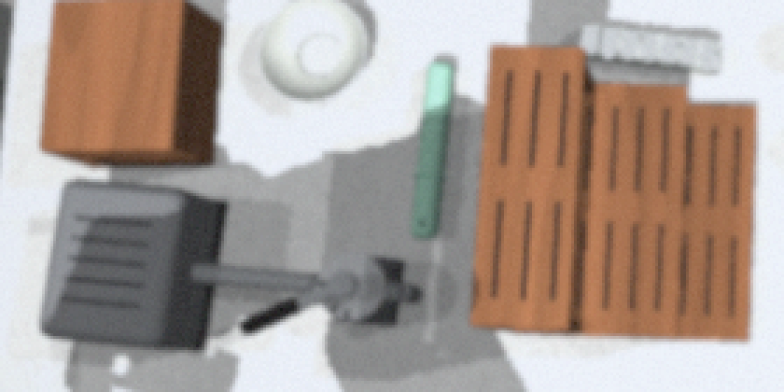

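```bash
python3 - <<'E'
from h import *
import pickle
t=pickle.load(open('top0.pkl','rb'));s=pickle.load(open('scene0.pkl','rb'))
c1=lambda u,v:(325+u/3,100+v/3); c2=lambda u,v:(140+u/3,210+v/3); c3=lambda u,v:(40+u/2.8,120+v/2.8)
for n,a,b,z in [('pot',(104,315),(460,57),42),('tumbler',(100,183),(559,95),84),('flask',(242,207),(460,139),138),('padbox',(376,408),(232,174),78),('bowl',(219,337),(380,132),30),('mug',(368,262),(343,257),75),('pink',(424,523),(125,147),78),('bottle',(590,232),(204,430),126)]:
    print(n,ray(t,c1(*a),z).round(1)[:2],ray(s,c2(*b),z).round(1)[:2])
pts=[((757,103),-120,-125,12),((748,340),-120,125,12),((687,84),-50,-125,82),((684,338),-50,125,82),((585,48),35,-125,194),((580,330),35,125,194),((490,47),120,-125,194),((473,326),120,125,194)]
W=np.array([ray(t,c3(*p[0]),p[3])[:2] for p in pts]); L=np.array([p[1:3] for p in pts],float)
Wc,Lc=W-W.mean(0),L-L.mean(0); A=(Lc[:,0]*Wc[:,1]-Lc[:,1]*Wc[:,0]).sum(); B=(Lc*Wc).sum(); th=np.arctan2(A,B)
Rm=np.array([[np.cos(th),-np.sin(th)],[np.sin(th),np.cos(th)]]); o=W.mean(0)-Rm@L.mean(0)
print('shelf',o,np.degrees(th)); print((W-(L@Rm.T+o)).round(1))
h=ray(t,c3(343,286),85);g=ray(t,c3(268,316),85);e=ray(t,c3(246,327),85);print('hinge',h,'grip',g,e,np.linalg.norm(e-h))
for p,q in[((220,270),(320,283))]: print('pipe',ray(t,c3(*p),45),ray(t,c3(*q),45))
E
```

```text
pot [ 549.2 -170.9] [ 553.7 -173.7]
tumbler [ 667.4 -164.9] [ 674.5 -169.5]
flask [ 631.7 -282.1] [ 638.1 -282. ]
padbox [ 455.4 -415.9] [ 459.8 -416.7]
bowl [ 528.1 -283.7] [ 533.1 -285. ]
mug [ 592.5 -418. ] [ 599.5 -420.2]
pink [ 349.6 -455.3] [ 354.1 -455.5]
bottle [ 610.1 -610.4] [ 614.4 -618.4]
shelf [577.51881569  90.28111846] 88.3669198344543
[[ 0.1  0.7]
 [-0.3  5.9]
 [-0.3  1.1]
 [-1.4 -2.5]
 [-0.5  0.1]
 [ 0.7 -5.6]
 [-1.1 -0.6]
 [ 2.6  0.8]]
hinge [502.99528424 370.59659781  85.        ] grip [474.61387298 443.07136124  85.        ] [464.16115503 464.31228688  85.        ] 101.44318591540934
pipe [523.62035554 513.6625581   45.        ] [509.56308609 409.87678204  45.        ]
```

>>> {"fn": "move_arm", "kwargs": {
  "deltas": [
    {"xyz":[-0.0373,-0.0077,0.006],"delta_rot":[0,0,0]},
    {"xyz":[-0.0373,-0.0077,0.006],"delta_rot":[0,0,0]},
    {"xyz":[-0.0373,-0.0077,0.006],"delta_rot":[0,0,0]},
    {"xyz":[-0.0373,-0.0077,0.006],"delta_rot":[0,0,0]},
    {"xyz":[-0.0373,-0.0077,0.006],"delta_rot":[0,0,0]}
  ]
}}

```text
clock: 0.57
position: [340.9, 512.2, 184.3]
ee_rot: [-0.0, 0.138, 0.99, -0.0]
force: [0.2, 0.6, 0.0]
width: 95.0
grip_force: 0.0
```

>>> {"fn": "move_arm", "kwargs": {
  "deltas": [
    {"xyz":[-0.0373,-0.0077,0.006],"delta_rot":[0,0,0]},
    {"xyz":[-0.0373,-0.0077,0.006],"delta_rot":[0,0,0]},
    {"xyz":[-0.0373,-0.0077,0.006],"delta_rot":[0,0,0]},
    {"xyz":[-0.0373,-0.0077,0.006],"delta_rot":[0,0,0]},
    {"xyz":[0,0,0],"delta_rot":[0,0,6.6]}
  ]
}}

```text
clock: 0.98
position: [479.6, 439.3, 159.0]
ee_rot: [0.0, 0.195, 0.981, -0.001]
force: [0.4, 0.6, 0.4]
width: 95.1
grip_force: 0.0
```

>>> {"fn": "move_arm", "kwargs": {
  "deltas": [
    {"xyz":[0,0,0],"delta_rot":[0,0,6.6]},
    {"xyz":[0,0,0],"delta_rot":[0,0,6.6]},
    {"xyz":[0,0,0],"delta_rot":[0,0,6.6]},
    {"xyz":[0,0,0],"delta_rot":[0,0,6.6]},
    {"xyz":[0,0,0],"delta_rot":[0,0,6.6]}
  ]
}}

```text
clock: 1.4
position: [474.8, 442.7, 160.4]
ee_rot: [-0.0, 0.468, 0.884, -0.0]
force: [-0.4, 0.3, 0.4]
width: 95.0
grip_force: 0.0
```

>>> {"fn": "move_arm", "kwargs": {
  "deltas": [
    {"xyz":[0,0,0],"delta_rot":[0,0,6.6]},
    {"xyz":[0,0,0],"delta_rot":[0,0,6.6]},
    {"xyz":[0,0,0],"delta_rot":[0,0,0]},
    {"xyz":[0,0,0],"delta_rot":[0,0,0]}
  ]
}}

```text
clock: 1.73
position: [474.7, 442.8, 160.5]
ee_rot: [-0.0, 0.562, 0.827, -0.0]
force: [0.2, -0.1, -0.2]
width: 94.9
grip_force: 0.0
```

```bash
cat >> h.py <<'E'
def cur():
    st=r.get_state(); q=st['ee_rot']; return np.array(st['position']),R.from_quat([q[1],q[2],q[3],q[0]])
def psi():
    p,q=cur(); y=q.as_matrix()[:,1]; return np.degrees(np.arctan2(y[1],y[0]))
def pose(psi,tilt=0):  # closing dir psi (deg), tilt about tool y
    a=np.radians(psi); y=np.array([np.cos(a),np.sin(a),0]); z=np.array([0,0,-1.]); x=np.cross(y,z)
    return R.from_matrix(np.c_[x,y,z])*R.from_euler('y',tilt,degrees=True)
def go(pos,ps=None,tilt=0):
    p,q=cur(); d=q.inv().apply(np.array(pos,float)-p)
    print('at',p.round(1),'psi',psi().round(2),'| shift',d.round(1),'rows',int(np.ceil(abs(d).max()/41)),
     '' if ps is None else '| rot %s'%(q.inv()*pose(ps,tilt)).as_rotvec(degrees=True).round(1))
E
python3 - <<'E'
from h import *
import pickle
c=snap('wrist'); pickle.dump(c,open('w.pkl','wb'))
cv2.imwrite('pics/w1.png',np.clip(c['im']*1.4,0,255).astype(np.uint8)); go([474.6,443,150],21.4)
print(proj(c,[[503,370.6,85],[474.6,443,85]]), c['o'])
E
```

```text
at [474.7 442.8 160.5] psi 21.57 | shift [ 0.2 -0.  10.5] rows 1 | rot [-0.   0.   0.2]
[[320.33522134 306.10141182]
 [320.48426408 209.51139534]] [448.63135021 510.76920163 330.3993108 ]
```

View pics/w1.png

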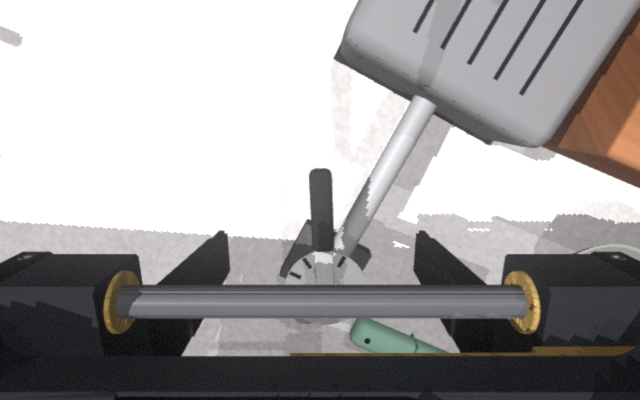

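>>> {"fn": "move_arm", "kwargs": {
  "deltas": [
    {"xyz":[0,0,0.03],"delta_rot":[0,0,0]},
    {"xyz":[0,0,0.03],"delta_rot":[0,0,0]},
    {"xyz":[0,0,0.0285],"delta_rot":[0,0,0]}
  ]
}}

```text
clock: 2.03
position: [474.7, 442.8, 71.3]
ee_rot: [0.0, 0.562, 0.827, 0.0]
force: [-0.2, 0.7, -0.3]
width: 94.9
grip_force: 0.0
```

>>> {"fn": "move_arm", "kwargs": {
  "deltas": [
    {"xyz":[0,0,0],"delta_rot":[0,0,0]},
    {"xyz":[0,0,0],"delta_rot":[0,0,0]},
    {"xyz":[0,0,0],"delta_rot":[0,0,0]},
    {"xyz":[0,0,0],"delta_rot":[0,0,0]},
    {"xyz":[0,0,0],"delta_rot":[0,0,0]}
  ],
  "fingers": 0.45,
  "grip_force": 10
}}

```text
clock: 2.45
position: [475.4, 443.3, 74.0]
ee_rot: [0.0, 0.564, 0.826, 0.001]
force: [0.2, 0.6, 0.4]
width: 67.3
grip_force: 0.0
```

>>> {"fn": "move_arm", "kwargs": {
  "deltas": [
    {"xyz":[-0.0005,-0.0089,0],"delta_rot":[0,0,-6.6]},
    {"xyz":[-0.0005,-0.0089,0],"delta_rot":[0,0,-6.6]},
    {"xyz":[-0.0005,-0.0089,0],"delta_rot":[0,0,-6.6]},
    {"xyz":[-0.0005,-0.0089,0],"delta_rot":[0,0,-6.6]},
    {"xyz":[-0.0005,-0.0089,0],"delta_rot":[0,0,-6.6]}
  ]
}}

```text
clock: 2.87
position: [440.2, 416.5, 73.5]
ee_rot: [0.001, 0.303, 0.953, 0.001]
force: [1.7, 2.3, -0.7]
width: 33.7
grip_force: 1.0
```

>>> {"fn": "move_arm", "kwargs": {
  "deltas": [
    {"xyz":[-0.0005,-0.0089,0],"delta_rot":[0,0,-6.6]},
    {"xyz":[-0.0005,-0.0089,0],"delta_rot":[0,0,-6.6]},
    {"xyz":[-0.0005,-0.0089,0],"delta_rot":[0,0,-6.6]},
    {"xyz":[0,0,0],"delta_rot":[0,0,0]}
  ]
}}

```text
clock: 3.2
position: [428.4, 391.4, 73.4]
ee_rot: [0.001, 0.135, 0.991, 0.0]
force: [-0.2, -0.4, 0.5]
width: 25.9
grip_force: 0.0
```

>>> {"fn": "move_arm", "kwargs": {
  "deltas": [
    {"xyz":[-0.0005,-0.0089,0],"delta_rot":[0,0,-6.6]},
    {"xyz":[0,-0.0054,0],"delta_rot":[0,0,-4]},
    {"xyz":[0,0,0],"delta_rot":[0,0,0]}
  ]
}}

```text
clock: 3.45
position: [425.9, 377.8, 73.0]
ee_rot: [0.0, 0.046, 0.999, 0.0]
force: [0.7, 0.2, -0.5]
width: 26.7
grip_force: 0.0
```

>>> {"fn": "move_arm", "kwargs": {
  "deltas": [
    {"xyz":[0,-0.0027,0],"delta_rot":[0,0,-2]},
    {"xyz":[0,0,0],"delta_rot":[0,0,0]}
  ]
}}

```text
clock: 3.62
position: [426.2, 376.9, 73.0]
ee_rot: [0.001, 0.031, 1.0, 0.002]
force: [0.6, 7.9, -1.7]
width: 26.3
grip_force: 3.7
```

>>> {"fn": "move_arm", "kwargs": {
  "deltas": [
    {"xyz":[0,-0.0027,0],"delta_rot":[0,0,-2]},
    {"xyz":[0,0,0],"delta_rot":[0,0,0]}
  ]
}}

```text
clock: 3.78
position: [426.7, 375.7, 73.1]
ee_rot: [0.002, 0.014, 1.0, 0.003]
force: [-0.3, 19.9, -5.4]
width: 28.5
grip_force: 10.0
```

>>> {"fn": "move_arm", "kwargs": {
  "deltas": [
    {"xyz":[0,0.005,0],"delta_rot":[0,0,0]},
    {"xyz":[0,0,0],"delta_rot":[0,0,0]},
    {"xyz":[0,0,0],"delta_rot":[0,0,0]},
    {"xyz":[0,0,-0.04],"delta_rot":[0,0,0]},
    {"xyz":[0,0,-0.04],"delta_rot":[0,0,0]}
  ],
  "fingers": -1
}}

```text
clock: 4.2
position: [424.4, 376.7, 151.5]
ee_rot: [-0.002, 0.012, 1.0, -0.002]
force: [-0.4, -0.1, 1.3]
width: 56.8
grip_force: 0.0
```

```bash
python3 - <<'E'
from h import *
c=snap('wrist'); cv2.imwrite('pics/w2.png',np.clip(c['im']*1.4,0,255).astype(np.uint8)); go([550,-172,300],88.4)
print(proj(c,[[503,370.6,85],[428.7,380.6,85]])); print(r.get_state()['joint_positions'].round(2))
E
```

```text
at [427.  378.7 160.1] psi 88.62 | shift [-137.  -547.  -141.3] rows 14 | rot [0.2 0.3 0.2]
[[315.79838382 314.09830841]
 [327.15639711 219.09628003]]
[ 0.61  0.47  1.76 -0.    0.9  -0.94]
```

View pics/w2.png

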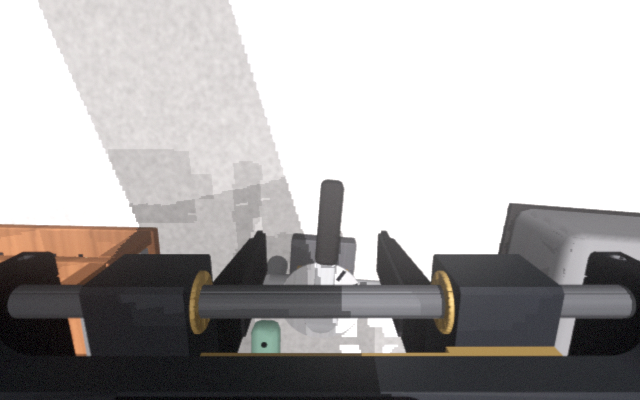

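>>> {"fn": "move_arm", "kwargs": {
  "deltas": [
    {"xyz":[0,0,-0.036],"delta_rot":[0,0,0]},
    {"xyz":[0,0,-0.036],"delta_rot":[0,0,0]},
    {"xyz":[0,0,-0.036],"delta_rot":[0,0,0]},
    {"xyz":[0,0,-0.036],"delta_rot":[0,0,0]},
    {"xyz":[-0.0105,-0.041,0],"delta_rot":[0,0,0]}
  ]
}}

```text
clock: 4.67
position: [435.5, 341.2, 302.7]
ee_rot: [0.004, 0.01, 1.0, 0.003]
force: [1.7, -0.2, -0.3]
width: 92.8
grip_force: 0.0
```

>>> {"fn": "move_arm", "kwargs": {
  "deltas": [
    {"xyz":[-0.0105,-0.041,0],"delta_rot":[0,0,0]},
    {"xyz":[-0.0105,-0.041,0],"delta_rot":[0,0,0]},
    {"xyz":[-0.0105,-0.041,0],"delta_rot":[0,0,0]},
    {"xyz":[-0.0105,-0.041,0],"delta_rot":[0,0,0]},
    {"xyz":[-0.0105,-0.041,0],"delta_rot":[0,0,0]}
  ]
}}

```text
clock: 5.08
position: [481.8, 131.9, 296.4]
ee_rot: [0.0, 0.012, 1.0, -0.0]
force: [1.4, 0.9, -0.1]
width: 95.0
grip_force: 0.0
```

>>> {"fn": "move_arm", "kwargs": {
  "deltas": [
    {"xyz":[-0.0105,-0.041,0],"delta_rot":[0,0,0]},
    {"xyz":[-0.0105,-0.041,0],"delta_rot":[0,0,0]},
    {"xyz":[-0.0105,-0.041,0],"delta_rot":[0,0,0]},
    {"xyz":[-0.0105,-0.041,0],"delta_rot":[0,0,0]},
    {"xyz":[-0.0105,-0.041,0],"delta_rot":[0,0,0]}
  ]
}}

```text
clock: 5.5
position: [529.0, -71.2, 296.3]
ee_rot: [0.0, 0.012, 1.0, -0.0]
force: [0.9, 0.7, 0.5]
width: 95.2
grip_force: 0.0
```

>>> {"fn": "move_arm", "kwargs": {
  "deltas": [
    {"xyz":[-0.0105,-0.041,0],"delta_rot":[0,0,0]},
    {"xyz":[-0.0105,-0.041,0],"delta_rot":[0,0,0]},
    {"xyz":[-0.0105,-0.041,0],"delta_rot":[0,0,0]},
    {"xyz":[0,0,0],"delta_rot":[0,0,7]},
    {"xyz":[0,0,0],"delta_rot":[0,0,7]}
  ]
}}

```text
clock: 5.92
position: [557.3, -193.2, 295.3]
ee_rot: [-0.001, 0.138, 0.99, 0.0]
force: [-0.6, 1.2, 0.3]
width: 95.1
grip_force: 0.0
```

>>> {"fn": "move_arm", "kwargs": {
  "deltas": [
    {"xyz":[0,0,0],"delta_rot":[0,0,7]},
    {"xyz":[0,0,0],"delta_rot":[0,0,7]},
    {"xyz":[0,0,0],"delta_rot":[0,0,7]},
    {"xyz":[0,0,0],"delta_rot":[0,0,7]},
    {"xyz":[0,0,0],"delta_rot":[0,0,7]}
  ]
}}

```text
clock: 6.33
position: [557.3, -190.8, 296.0]
ee_rot: [-0.0, 0.429, 0.904, -0.0]
force: [-0.4, -0.5, 0.3]
width: 95.1
grip_force: 0.0
```

>>> {"fn": "move_arm", "kwargs": {
  "deltas": [
    {"xyz":[0,0,0],"delta_rot":[0,0,7]},
    {"xyz":[0,0,0],"delta_rot":[0,0,7]},
    {"xyz":[0,0,0],"delta_rot":[0,0,7]},
    {"xyz":[0,0,0],"delta_rot":[0,0,7]},
    {"xyz":[0,0,0],"delta_rot":[0,0,6.2]}
  ]
}}

```text
clock: 6.75
position: [557.3, -190.7, 296.0]
ee_rot: [-0.0, 0.675, 0.738, -0.0]
force: [0.1, 0.6, -0.7]
width: 95.2
grip_force: 0.0
```

>>> {"fn": "move_arm", "kwargs": {
  "deltas": [
    {"xyz":[0,0,0],"delta_rot":[0,0,0]},
    {"xyz":[0,0,0],"delta_rot":[0,0,0]},
    {"xyz":[0,0,0],"delta_rot":[0,0,0]}
  ]
}}

```text
clock: 7.0
position: [557.4, -190.7, 296.1]
ee_rot: [-0.0, 0.671, 0.741, -0.0]
force: [0.2, -0.1, -0.7]
width: 95.1
grip_force: 0.0
```

```bash
python3 - <<'E'
from h import *
import pickle
c=snap('wrist'); pickle.dump(c,open('w.pkl','wb')); cv2.imwrite('pics/w3.png',np.clip(c['im']*1.0,0,255).astype(np.uint8)); go([551,-172,100],-1.6)
print(proj(c,[[551,-172,42],[671,-167,84],[635,-282,138],[457.5,-416,78]])); print(c['o'],r.get_state()['joint_positions'].round(2))
E
```

```text
at [ 557.5 -190.7  296.1] psi 5.67 | shift [ 19.2  -4.6 196.1] rows 5 | rot [-0.  -0.   7.3]
[[317.05948605 151.54374732]
 [428.01509804 162.95588556]
 [388.18901264 280.29347484]
 [224.11300833 341.10047911]]
[ 550.87896316 -117.97167403  466.0076038 ] [-0.44  0.37  1.54  0.    1.24 -0.54]
```

View pics/w3.png

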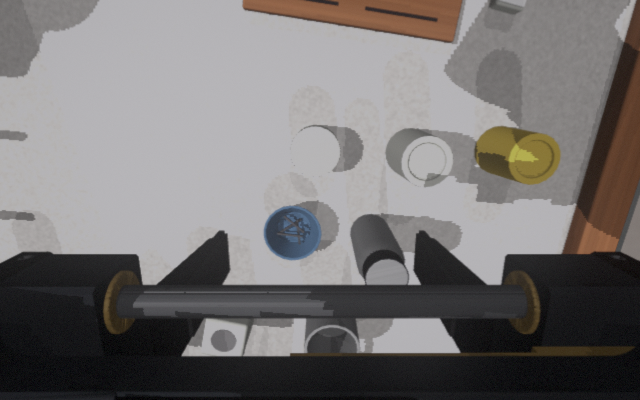

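```bash
python3 - <<'E'
from h import *
import pickle
c=pickle.load(open('w.pkl','rb'))
for n,u,z in[('pot',(317,149),42),('tumb',(427,160.5),84),('flask',(386.5,272),138),('padbox',(223,340.5),78),('lf+',(245,9.5),12),('lf-',(454,39),12)]: print(n,ray(c,u,z).round(1))
E
```

```text
pot [ 550.6 -169.    42. ]
tumb [ 669.4 -164.5   84. ]
flask [ 632.  -273.1  138. ]
padbox [ 456.1 -415.3   78. ]
lf+ [452.8 -21.4  12. ]
lf- [698.3 -28.5  12. ]
```

>>> {"fn": "move_arm", "kwargs": {
  "deltas": [
    {"xyz":[0.0213,-0.0048,0.04],"delta_rot":[0,0,0]},
    {"xyz":[0,0,0.04],"delta_rot":[0,0,7.1]},
    {"xyz":[0,0,0.04],"delta_rot":[0,0,0]},
    {"xyz":[0,0,0.04],"delta_rot":[0,0,0]},
    {"xyz":[0,0,0.04],"delta_rot":[0,0,0]}
  ]
}}

```text
clock: 7.47
position: [551.2, -171.5, 98.2]
ee_rot: [0.0, 0.716, 0.698, 0.0]
force: [0.9, 0.0, -0.6]
width: 95.4
grip_force: 0.0
```

>>> {"fn": "move_arm", "kwargs": {
  "deltas": [
    {"xyz":[0,0,0.04],"delta_rot":[0,0,0]},
    {"xyz":[0,0,0.04],"delta_rot":[0,0,0]},
    {"xyz":[0,0,0],"delta_rot":[0,0,0]}
  ]
}}

```text
clock: 7.72
position: [548.1, -170.4, 13.1]
ee_rot: [-0.005, 0.716, 0.698, -0.002]
force: [-1.2, 0.8, -0.8]
width: 95.2
grip_force: 0.0
```

>>> {"fn": "move_arm", "kwargs": {
  "deltas": [
    {"xyz":[0,0,0],"delta_rot":[0,0,0]},
    {"xyz":[0,0,0],"delta_rot":[0,0,0]},
    {"xyz":[0,0,0],"delta_rot":[0,0,0]},
    {"xyz":[0,0,0],"delta_rot":[0,0,0]},
    {"xyz":[0,0,0],"delta_rot":[0,0,0]}
  ],
  "fingers": 1,
  "grip_force": 20
}}

```text
clock: 8.13
position: [552.0, -171.9, 21.5]
ee_rot: [0.001, 0.717, 0.697, 0.001]
force: [-1.2, -0.4, 1.1]
width: 67.0
grip_force: 0.9
```

>>> {"fn": "move_arm", "kwargs": {
  "deltas": [
    {"xyz":[0,0,0],"delta_rot":[0,0,0]},
    {"xyz":[0,0,0],"delta_rot":[0,0,0]},
    {"xyz":[0,0,-0.03],"delta_rot":[0,0,0]},
    {"xyz":[0,0,-0.035],"delta_rot":[0,0,0]},
    {"xyz":[0,0,0],"delta_rot":[0,0,0]}
  ]
}}

```text
clock: 8.55
position: [553.5, -172.5, 89.9]
ee_rot: [0.004, 0.717, 0.697, 0.001]
force: [1.1, -0.1, -1.6]
width: 59.7
grip_force: 20.0
```

```bash
python3 - <<'E'
from h import *
st=r.get_state(); print(st['width'],st['grip_force'])
o=np.array([577.5,92]);th=np.radians(88.35)
p=o+[np.cos(th)*-85,np.sin(th)*-85]; print(p); go([*p,80],-1.6); 
c=snap('wrist','w4.png')
E
```

```text
59.66413072310053 19.999482929706573
[575.05251405   7.0352437 ]
at [ 553.5 -172.5   89.9] psi -1.55 | shift [180.1  16.6   9.6] rows 5 | rot [0.4 0.2 0. ]
```

View pics/w4.png

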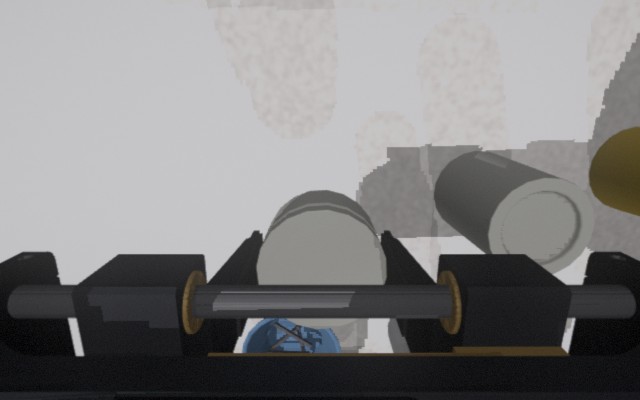

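>>> {"fn": "move_arm", "kwargs": {
  "deltas": [
    {"xyz":[0.03,0.006,-0.01],"delta_rot":[0,0,0]},
    {"xyz":[0.03,0.006,-0.01],"delta_rot":[0,0,0]},
    {"xyz":[0.02,0.0046,0],"delta_rot":[0,0,0]},
    {"xyz":[0,0,0],"delta_rot":[0,0,0]},
    {"xyz":[0,0,0],"delta_rot":[0,0,0]}
  ]
}}

```text
clock: 9.02
position: [569.9, -91.2, 103.9]
ee_rot: [-0.0, 0.716, 0.698, -0.0]
force: [-0.4, -0.4, -0.4]
width: 59.8
grip_force: 20.0
```

```bash
python3 - <<'E'
from h import *
import pickle
c=snap('wrist','w5.png'); pickle.dump(c,open('w5.pkl','wb'))
b,g,rr=[c['im'][:,:,i].astype(int) for i in range(3)]
m=(rr>b*1.6+15); 
L=[]
for u in range(20,640,40):
    v=np.where(m[:235,u])[0]
    if len(v): L.append((u,v.max())); print(u,v.min(),v.max(),ray(c,(u,v.max()+.5),12).round(1)[:2],ray(c,(u,v.max()+.5),0).round(1)[:2])
print(c['o']); go([575,7,80],-1.6); print(m[:235].any(0).nonzero()[0][[0,-1]])
E
```

```text
140 0 8 [453.3  46.6] [447.9  49.6]
180 7 110 [471.6 -19.7] [467.  -19.7]
220 0 111 [500.  -21.1] [496.7 -21.2]
260 0 111 [528.5 -21.8] [526.4 -22. ]
300 0 112 [556.9 -23.3] [556.2 -23.5]
340 0 113 [585.3 -24.7] [585.9 -25. ]
380 0 114 [613.8 -26.1] [615.7 -26.4]
420 0 115 [642.3 -27.5] [645.5 -27.9]
460 0 116 [670.9 -28.9] [675.4 -29.4]
500 0 83 [697.1  -7.1] [702.9  -6.6]
580 231 234 [ 771.2 -120.9] [ 780.3 -125.6]
[572.48854889 -18.2011842  273.81814419]
at [569.7 -92.  103.8] psi -1.5 | shift [99.1  2.7 23.8] rows 3 | rot [-0.1 -0.   0.1]
[140 604]
```

View pics/w5.png

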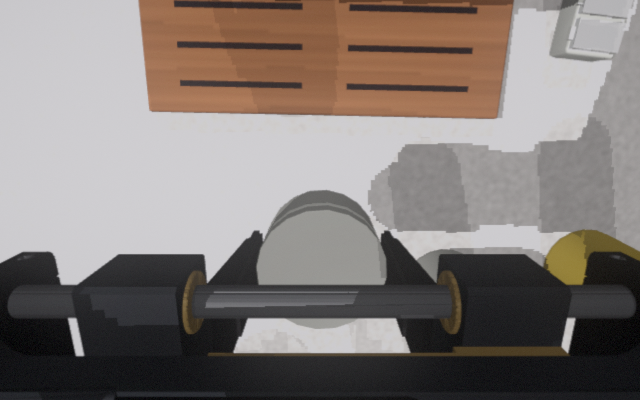

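>>> {"fn": "move_arm", "kwargs": {
  "deltas": [
    {"xyz":[0.034,0.0013,0.01],"delta_rot":[0,0,0.7]},
    {"xyz":[0.034,0.0013,0.01],"delta_rot":[0,0,0]},
    {"xyz":[0.034,0.0013,0.01],"delta_rot":[0,0,0]},
    {"xyz":[0,0,0.018],"delta_rot":[0,0,0]},
    {"xyz":[0,0,0.016],"delta_rot":[0,0,0]}
  ]
}}

```text
clock: 9.48
position: [577.4, 10.4, 39.4]
ee_rot: [-0.0, 0.72, 0.694, -0.0]
force: [0.1, -0.5, -1.6]
width: 59.5
grip_force: 20.0
```

>>> {"fn": "move_arm", "kwargs": {
  "deltas": [
    {"xyz":[0,0,0],"delta_rot":[0,0,0]},
    {"xyz":[0,0,0],"delta_rot":[0,0,0]},
    {"xyz":[0,0,0.004],"delta_rot":[0,0,0]},
    {"xyz":[0,0,0],"delta_rot":[0,0,0]}
  ]
}}

```text
clock: 9.82
position: [577.7, 8.9, 36.8]
ee_rot: [0.0, 0.721, 0.693, 0.0]
force: [0.0, -1.2, -1.3]
width: 59.5
grip_force: 20.0
```

>>> {"fn": "move_arm", "kwargs": {
  "deltas": [
    {"xyz":[0,0,0.003],"delta_rot":[0,0,0]},
    {"xyz":[0,0,0],"delta_rot":[0,0,0]},
    {"xyz":[0,0,0],"delta_rot":[0,0,0]}
  ]
}}

```text
clock: 10.07
position: [577.7, 9.5, 33.8]
ee_rot: [0.0, 0.721, 0.693, 0.0]
force: [-0.5, -0.2, -1.4]
width: 59.7
grip_force: 20.0
```

>>> {"fn": "move_arm", "kwargs": {
  "deltas": [
    {"xyz":[0,0,0.003],"delta_rot":[0,0,0]},
    {"xyz":[0,0,0],"delta_rot":[0,0,0]},
    {"xyz":[0,0,0],"delta_rot":[0,0,0]}
  ]
}}

```text
clock: 10.32
position: [577.9, 9.6, 31.5]
ee_rot: [0.0, 0.721, 0.693, 0.0]
force: [-2.5, -0.2, 8.6]
width: 59.6
grip_force: 20.0
```

>>> {"fn": "move_arm", "kwargs": {
  "deltas": [
    {"xyz":[0,0,0.003],"delta_rot":[0,0,0]},
    {"xyz":[0,0,0],"delta_rot":[0,0,0]},
    {"xyz":[0,0,0],"delta_rot":[0,0,0]}
  ]
}}

```text
clock: 10.57
position: [577.9, 9.6, 29.2]
ee_rot: [0.001, 0.721, 0.693, 0.001]
force: [-4.7, -0.2, 19.0]
width: 59.5
grip_force: 20.0
```

>>> {"fn": "move_arm", "kwargs": {
  "deltas": [
    {"xyz":[0,0,-0.003],"delta_rot":[0,0,0]},
    {"xyz":[0,0,0],"delta_rot":[0,0,0]},
    {"xyz":[0,0,0],"delta_rot":[0,0,0]},
    {"xyz":[0,0,0],"delta_rot":[0,0,0]},
    {"xyz":[0,0,0],"delta_rot":[0,0,0]}
  ],
  "fingers": -0.75
}}

```text
clock: 10.98
position: [577.5, 9.7, 30.3]
ee_rot: [-0.0, 0.721, 0.693, -0.0]
force: [0.3, -0.6, -0.1]
width: 82.5
grip_force: 0.0
```

>>> {"fn": "move_arm", "kwargs": {
  "deltas": [
    {"xyz":[0,0,-0.035],"delta_rot":[0,0,0]},
    {"xyz":[0,0,-0.04],"delta_rot":[0,0,0]},
    {"xyz":[0,0,-0.04],"delta_rot":[0,0,0]},
    {"xyz":[-0.04,0.02,-0.04],"delta_rot":[0,0,0]},
    {"xyz":[-0.04,0.02,0],"delta_rot":[0,0,0]}
  ]
}}

```text
clock: 11.4
position: [609.3, -55.6, 179.8]
ee_rot: [0.003, 0.72, 0.694, 0.003]
force: [0.8, 0.1, 0.0]
width: 83.2
grip_force: 0.0
```

>>> {"fn": "move_arm", "kwargs": {
  "deltas": [
    {"xyz":[-0.025,0.02,0],"delta_rot":[0,0,0]},
    {"xyz":[0,0,0],"delta_rot":[0,0,0]},
    {"xyz":[0,0,0],"delta_rot":[0,0,0]},
    {"xyz":[0,0,0],"delta_rot":[0,0,0]}
  ]
}}

```text
clock: 11.73
position: [625.9, -82.1, 172.7]
ee_rot: [-0.001, 0.721, 0.693, -0.0]
force: [-0.9, 0.3, -0.6]
width: 83.0
grip_force: 0.0
```

```bash
python3 - <<'E'
from h import *
import pickle
c=snap('wrist'); t=snap('top'); pickle.dump((c,t),open('w6.pkl','wb'))
t0=pickle.load(open('top0.pkl','rb'))
d=cv2.absdiff(cv2.GaussianBlur(t['im'],(5,5),0),cv2.GaussianBlur(t0['im'],(5,5),0)).max(2)
d2=cv2.resize(np.hstack([t['im'],]),None,fx=1,fy=1)
cv2.imwrite('pics/w6.png',np.vstack([cv2.resize(c['im'],(448,280)),t['im'][80:320,140:588]]))
for n,p in dict(pot=(549,-171,42),tumb=(669,-165,84),pad=(456,-416,78),flask=(632,-277,138)).items():
    u=proj(t,[p])[0]; x,y=map(int,u); print(n,u.round(),d[y-12:y+12,x-12:x+12].mean())
go([669.4,-165,160],-1.6); print(proj(c,[(669.4,-165,84)]))
E
```

```text
pot [360. 205.] 84.73958333333333
tumb [358. 160.] 85.84027777777777
pad [450. 236.] 45.001736111111114
flask [404. 169.] 35.78472222222222
at [626.  -81.5 173. ] psi -2.21 | shift [-81.8  46.6  13. ] rows 2 | rot [-0.  -0.  -0.6]
[[378.42926839 301.55216002]]
```

View pics/w6.png

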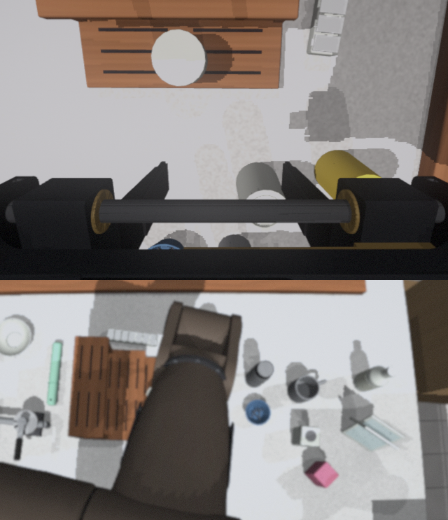

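>>> {"fn": "move_arm", "kwargs": {
  "deltas": [
    {"xyz":[-0.041,0.0233,0],"delta_rot":[0,0,0]},
    {"xyz":[-0.041,0.0233,0],"delta_rot":[0,0,0]},
    {"xyz":[0,0,0],"delta_rot":[0,0,0]},
    {"xyz":[0,0,0.032],"delta_rot":[0,0,0]},
    {"xyz":[0,0,0.032],"delta_rot":[0,0,0]}
  ]
}}

```text
clock: 12.25
position: [665.5, -156.3, 110.0]
ee_rot: [0.002, 0.721, 0.693, 0.001]
force: [-0.3, 0.5, -0.1]
width: 82.9
grip_force: 0.0
```

>>> {"fn": "move_arm", "kwargs": {
  "deltas": [
    {"xyz":[0,0,0.032],"delta_rot":[0,0,0]},
    {"xyz":[0,0,0.032],"delta_rot":[0,0,0]},
    {"xyz":[0,0,0],"delta_rot":[0,0,0]},
    {"xyz":[0,0,0],"delta_rot":[0,0,0]}
  ]
}}

```text
clock: 12.58
position: [664.2, -155.4, 44.6]
ee_rot: [-0.001, 0.721, 0.693, -0.001]
force: [-0.3, 0.1, -0.2]
width: 82.9
grip_force: 0.0
```

>>> {"fn": "move_arm", "kwargs": {
  "deltas": [
    {"xyz":[0,0,0],"delta_rot":[0,0,0]},
    {"xyz":[0,0,0],"delta_rot":[0,0,0]},
    {"xyz":[0,0,0],"delta_rot":[0,0,0]},
    {"xyz":[0,0,0],"delta_rot":[0,0,0]},
    {"xyz":[0,0,0],"delta_rot":[0,0,0]}
  ],
  "fingers": 1,
  "grip_force": 20
}}

```text
clock: 13.0
position: [665.6, -156.6, 46.8]
ee_rot: [0.001, 0.721, 0.693, 0.001]
force: [1.2, -0.2, 6.7]
width: 56.9
grip_force: 20.0
```

>>> {"fn": "move_arm", "kwargs": {
  "deltas": [
    {"xyz":[0,0,0],"delta_rot":[0,0,0]},
    {"xyz":[0,0,-0.03],"delta_rot":[0,0,0]},
    {"xyz":[0,0,-0.035],"delta_rot":[0,0,0]},
    {"xyz":[0,0,-0.035],"delta_rot":[0,0,0]},
    {"xyz":[0,0,-0.02],"delta_rot":[0,0,0]}
  ]
}}

```text
clock: 13.42
position: [665.4, -156.6, 169.3]
ee_rot: [0.001, 0.721, 0.693, 0.001]
force: [-0.0, -0.4, -1.5]
width: 56.8
grip_force: 20.0
```

```bash
python3 - <<'E'
from h import *
st=r.get_state(); print(st['width'],st['grip_force'])
th=np.radians(87.8);X=np.array([np.cos(th),np.sin(th)]);Y=np.array([-X[1],X[0]]);O=np.array([575,-24.2])+120*X
print(O)
p=O+0*X-50*Y; print(p); go([*p,165],-2.2)
E
```

```text
56.83605207667075 19.9997341632843
[579.60653709  95.71154997]
[629.56968291  93.79215951]
at [ 665.4 -156.6  169.3] psi -2.26 | shift [248.8 -45.7   3.9] rows 7 | rot [ 0.2  0.  -0.1]
```

>>> {"fn": "move_arm", "kwargs": {
  "deltas": [
    {"xyz":[0.0348,-0.0065,0],"delta_rot":[0,0,0]},
    {"xyz":[0.0348,-0.0065,0],"delta_rot":[0,0,0]},
    {"xyz":[0.0348,-0.0065,0],"delta_rot":[0,0,0]},
    {"xyz":[0.0348,-0.0065,0],"delta_rot":[0,0,0]},
    {"xyz":[0.0348,-0.0065,0],"delta_rot":[0,0,0]}
  ]
}}

```text
clock: 13.83
position: [638.4, 20.2, 165.4]
ee_rot: [-0.0, 0.721, 0.693, -0.0]
force: [0.2, -0.6, -1.6]
width: 57.4
grip_force: 20.0
```

>>> {"fn": "move_arm", "kwargs": {
  "deltas": [
    {"xyz":[0.0348,-0.0065,0],"delta_rot":[0,0,0]},
    {"xyz":[0.0348,-0.0065,0],"delta_rot":[0,0,0]},
    {"xyz":[0,0,0],"delta_rot":[0,0,0]},
    {"xyz":[0,0,0],"delta_rot":[0,0,0]},
    {"xyz":[0,0,0],"delta_rot":[0,0,0]}
  ]
}}

```text
clock: 14.25
position: [628.8, 88.6, 165.3]
ee_rot: [-0.0, 0.721, 0.693, -0.0]
force: [0.4, 0.1, -1.6]
width: 57.1
grip_force: 20.0
```

```bash
cat >> h.py <<'E'
th=np.radians(87.8);X=np.array([np.cos(th),np.sin(th)]);Y=np.array([-X[1],X[0]]);O=np.array([579.6,95.7])
def S(x,y): return O+x*X+y*Y
def sh():
    p,_=cur(); d=p[:2]-O; print('shelf xyz',(d@X).round(1),(d@Y).round(1),p[2].round(1))
E
python3 - <<'E'
from h import *
import pickle
sh(); go([*S(-5,-50),131],-2.2)
c=snap('wrist'); pickle.dump(c,open('w7.pkl','wb'))
b,g,rr=[c['im'][:,:,i].astype(int) for i in range(3)]; m=(rr>b*1.6+15)
cv2.imwrite('pics/w7.png',np.hstack([c['im'][:240,:400],cv2.cvtColor((m*255).astype(np.uint8),8)[:240,:400]]))
E
```

```text
shelf xyz -5.2 -49.5 165.3
at [628.8  88.6 165.3] psi -2.23 | shift [ 0.2  0.5 34.3] rows 1 | rot [-0.  0. -0.]
```

View pics/w7.png

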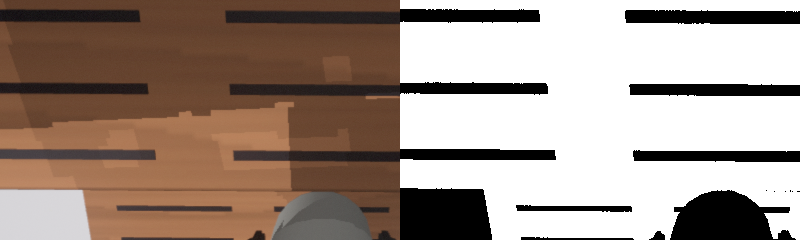

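```bash
python3 - <<'E'
from h import *
import pickle
c=pickle.load(open('w7.pkl','rb'))
for u in [(10,190),(75,190),(200,190)]:
    for z in (194,182):
        p=ray(c,u,z)[:2]-O; print(u,z,(p@X).round(1),(p@Y).round(1))
E
```

```text
(10, 190) 194 34.5 76.8
(10, 190) 182 31.6 87.5
(75, 190) 194 34.4 50.1
(75, 190) 182 31.6 58.7
(200, 190) 194 34.4 -0.8
(200, 190) 182 31.6 3.4
```

>>> {"fn": "move_arm", "kwargs": {
  "deltas": [
    {"xyz":[0,0,0.015],"delta_rot":[0,0,0]},
    {"xyz":[0,0,0.015],"delta_rot":[0,0,0]},
    {"xyz":[0,0,0],"delta_rot":[0,0,0]},
    {"xyz":[0,0,0],"delta_rot":[0,0,0]}
  ]
}}

```text
clock: 14.63
position: [628.9, 87.6, 135.0]
ee_rot: [-0.0, 0.721, 0.692, -0.001]
force: [0.2, 0.1, -2.2]
width: 57.3
grip_force: 20.0
```

>>> {"fn": "move_arm", "kwargs": {
  "deltas": [
    {"xyz":[0,0,0.004],"delta_rot":[0,0,0]},
    {"xyz":[0,0,0],"delta_rot":[0,0,0]},
    {"xyz":[0,0,0],"delta_rot":[0,0,0]}
  ]
}}

```text
clock: 14.88
position: [629.1, 88.5, 131.8]
ee_rot: [0.0, 0.721, 0.693, 0.0]
force: [-0.6, -0.1, -1.5]
width: 56.9
grip_force: 20.0
```

>>> {"fn": "move_arm", "kwargs": {
  "deltas": [
    {"xyz":[0,0,0.003],"delta_rot":[0,0,0]},
    {"xyz":[0,0,0],"delta_rot":[0,0,0]},
    {"xyz":[0,0,0],"delta_rot":[0,0,0]}
  ]
}}

```text
clock: 15.13
position: [629.2, 88.8, 128.7]
ee_rot: [0.0, 0.721, 0.693, 0.0]
force: [0.5, -0.2, -0.4]
width: 57.5
grip_force: 20.0
```

>>> {"fn": "move_arm", "kwargs": {
  "deltas": [
    {"xyz":[0,0,0.0015],"delta_rot":[0,0,0]},
    {"xyz":[0,0,0],"delta_rot":[0,0,0]},
    {"xyz":[0,0,0],"delta_rot":[0,0,0]}
  ]
}}

```text
clock: 15.38
position: [629.2, 88.8, 128.6]
ee_rot: [0.001, 0.721, 0.693, 0.001]
force: [-3.2, -1.0, 12.5]
width: 57.5
grip_force: 20.0
```

>>> {"fn": "move_arm", "kwargs": {
  "deltas": [
    {"xyz":[0,0,0],"delta_rot":[0,0,0]},
    {"xyz":[0,0,0],"delta_rot":[0,0,0]},
    {"xyz":[0,0,0],"delta_rot":[0,0,0]},
    {"xyz":[0,0,0],"delta_rot":[0,0,0]},
    {"xyz":[0,0,-0.01],"delta_rot":[0,0,0]}
  ],
  "fingers": -0.75
}}

```text
clock: 15.8
position: [628.1, 88.7, 135.3]
ee_rot: [-0.001, 0.721, 0.693, -0.001]
force: [-0.6, -0.1, -0.5]
width: 81.7
grip_force: 0.0
```

>>> {"fn": "move_arm", "kwargs": {
  "deltas": [
    {"xyz":[0,0,-0.035],"delta_rot":[0,0,0]},
    {"xyz":[0,0,-0.035],"delta_rot":[0,0,0]},
    {"xyz":[0,0,-0.03],"delta_rot":[0,0,0]},
    {"xyz":[-0.035,0,0],"delta_rot":[0,0,0]},
    {"xyz":[-0.035,0,0],"delta_rot":[0,0,0]}
  ]
}}

```text
clock: 16.22
position: [626.7, 19.4, 239.7]
ee_rot: [0.002, 0.72, 0.694, 0.001]
force: [1.7, 0.0, -1.2]
width: 83.1
grip_force: 0.0
```

```bash
python3 - <<'E'
from h import *
import pickle
sh(); c=snap('wrist'); pickle.dump(c,open('w8.pkl','wb'))
q=proj(c,[[*S(-13,-50),166],[*S(-13,-19),166],[*S(-86,0),54]]); print(q)
g=c['im'].astype(int); sat=g.max(2)-g.min(2); m=((sat<25)&(g.max(2)>90)).astype(np.uint8); n,l,s,ce=cv2.connectedComponentsWithStats(m)
for i in range(1,n):
    if s[i,4]>800: print(s[i],ce[i].round())
E
```

```text
shelf xyz -74.5 -50.0 239.7
[[320.26210446 122.54405381]
 [273.74520967 122.46306823]
 [271.11636422 190.14666685]]
[    0     0   585   286 89316] [304. 162.]
[ 280   80   83   86 5561] [321. 123.]
[ 608  130   32  131 2518] [628. 205.]
[ 198  317  246   40 8381] [319. 336.]
```

>>> {"fn": "move_arm", "kwargs": {
  "deltas": [
    {"xyz":[0,0,0],"delta_rot":[0,6.43,0]},
    {"xyz":[0,0,0],"delta_rot":[0,6.43,0]},
    {"xyz":[0,0,0],"delta_rot":[0,6.43,0]},
    {"xyz":[0,0,0],"delta_rot":[0,6.43,0]},
    {"xyz":[0,0,0],"delta_rot":[0,6.43,0]}
  ],
  "fingers": 0.26
}}

```text
clock: 16.68
position: [626.6, 18.6, 238.4]
ee_rot: [-0.193, 0.692, 0.666, 0.203]
force: [0.3, -0.0, -0.1]
width: 55.6
grip_force: 0.0
```

>>> {"fn": "move_arm", "kwargs": {
  "deltas": [
    {"xyz":[0,0,0],"delta_rot":[0,6.43,0]},
    {"xyz":[0,0,0],"delta_rot":[0,6.43,0]},
    {"xyz":[0,0,0],"delta_rot":[0,0,0]},
    {"xyz":[0,0,0],"delta_rot":[0,0,0]}
  ]
}}

```text
clock: 17.02
position: [626.2, 17.8, 236.2]
ee_rot: [-0.265, 0.667, 0.64, 0.275]
force: [0.2, 0.0, 0.8]
width: 35.9
grip_force: 0.0
```

```bash
python3 - <<'E'
from h import *
sh(); go([*S(-75,-50),107],-2.2,45); print(r.get_state()['joint_positions'].round(2),r.get_state()['width'])
E
```

```text
shelf xyz -76.0 -49.5 236.2
at [626.2  17.8 236.2] psi -2.34 | shift [-90.5   0.7  92.3] rows 3 | rot [ 0.   0.1 -0.2]
[-0.38  0.57  1.58  0.75  1.38 -0.63] 35.906988258783265
```

>>> {"fn": "move_arm", "kwargs": {
  "deltas": [
    {"xyz":[-0.0227,0,0.0231],"delta_rot":[0,0,0]},
    {"xyz":[-0.0227,0,0.0231],"delta_rot":[0,0,0]},
    {"xyz":[-0.0227,0,0.0231],"delta_rot":[0,0,0]},
    {"xyz":[-0.0227,0,0.0231],"delta_rot":[0,0,0]},
    {"xyz":[0,0,0],"delta_rot":[0,0,0]}
  ]
}}

```text
clock: 17.43
position: [624.6, 21.5, 103.2]
ee_rot: [-0.267, 0.666, 0.64, 0.273]
force: [-0.6, 0.2, 0.3]
width: 35.4
grip_force: 0.0
```

>>> {"fn": "move_arm", "kwargs": {
  "deltas": [
    {"xyz":[0.009,0,0.009],"delta_rot":[0,0,0]},
    {"xyz":[0.009,0,0.009],"delta_rot":[0,0,0]},
    {"xyz":[0.006,0,0.006],"delta_rot":[0,0,0]},
    {"xyz":[0.006,0,0.006],"delta_rot":[0,0,0]},
    {"xyz":[0.006,0,0.006],"delta_rot":[0,0,0]}
  ]
}}

```text
clock: 17.85
position: [628.7, 72.1, 108.9]
ee_rot: [-0.264, 0.666, 0.641, 0.276]
force: [-0.4, -1.3, 1.9]
width: 35.5
grip_force: 1.0
```

>>> {"fn": "move_arm", "kwargs": {
  "deltas": [
    {"xyz":[0.006,0,0.006],"delta_rot":[0,0,0]},
    {"xyz":[0.006,0,0.006],"delta_rot":[0,0,0]},
    {"xyz":[0.006,0,0.006],"delta_rot":[0,0,0]},
    {"xyz":[0.006,0,0.006],"delta_rot":[0,0,0]},
    {"xyz":[0.006,0,0.006],"delta_rot":[0,0,0]}
  ]
}}

```text
clock: 18.27
position: [630.0, 114.0, 107.4]
ee_rot: [-0.265, 0.666, 0.64, 0.276]
force: [0.3, -2.4, 2.6]
width: 35.3
grip_force: 1.8
```

```bash
python3 - <<'E'
from h import *
sh(); go([*S(38.5,-50),107],-2.2,45)
E
```

```text
shelf xyz 20.2 -49.7 107.4
at [630.  114.  107.4] psi -2.27 | shift [12.6  0.3 13.2] rows 1 | rot [ 0.1 -0.  -0. ]
```

>>> {"fn": "move_arm", "kwargs": {
  "deltas": [
    {"xyz":[0.006,0,0.006],"delta_rot":[0,0,0]},
    {"xyz":[0.006,0,0.006],"delta_rot":[0,0,0]},
    {"xyz":[0,0,0],"delta_rot":[0,0,0]},
    {"xyz":[0,0,0],"delta_rot":[0,0,0]}
  ]
}}

```text
clock: 18.6
position: [630.3, 130.9, 107.1]
ee_rot: [-0.266, 0.666, 0.641, 0.276]
force: [-0.2, -0.0, -0.7]
width: 35.2
grip_force: 0.0
```

```bash
python3 - <<'E'
from h import *
sh(); s=snap('scene'); t=proj(s,[[*S(70,-50),166],[*S(70,-50),90]]); print(t)
x,y=map(int,t.mean(0)); cv2.imwrite('pics/s9.png',cv2.resize(s['im'][y-70:y+80,x-90:x+90],None,fx=4,fy=4,interpolation=3))
print(x-90,y-70)
E
```

```text
shelf xyz 37.1 -49.3 107.1
[[374.00360613 145.50353128]
 [371.65922957 159.75083499]]
282 82
```

View pics/s9.png

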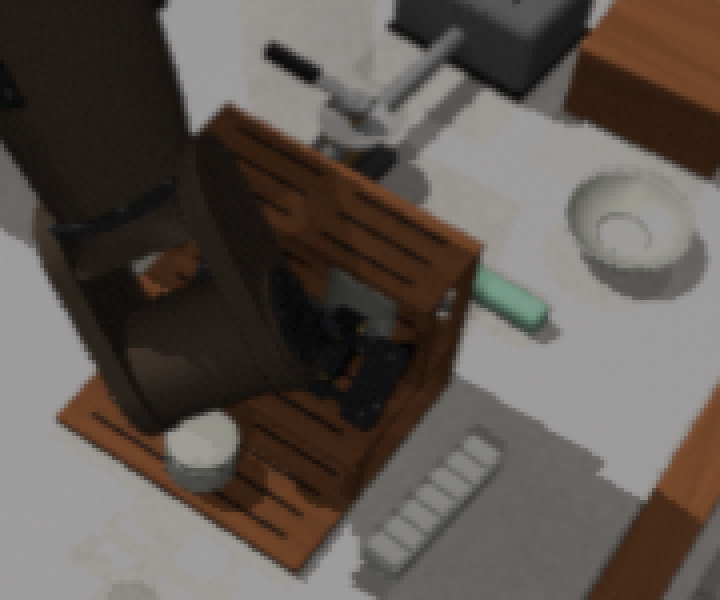

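>>> {"fn": "move_arm", "kwargs": {
  "deltas": [
    {"xyz":[-0.0264,0,-0.0264],"delta_rot":[0,0,0]},
    {"xyz":[-0.0264,0,-0.0264],"delta_rot":[0,0,0]},
    {"xyz":[-0.0264,-0.01,-0.0264],"delta_rot":[0,0,0]},
    {"xyz":[-0.0264,-0.02,-0.0264],"delta_rot":[0,0,0]},
    {"xyz":[-0.0264,-0.02,-0.0264],"delta_rot":[0,0,0]}
  ]
}}

```text
clock: 19.07
position: [572.9, -54.9, 106.9]
ee_rot: [-0.265, 0.666, 0.64, 0.276]
force: [-0.1, 0.0, -0.5]
width: 35.1
grip_force: 0.0
```

>>> {"fn": "move_arm", "kwargs": {
  "deltas": [
    {"xyz":[0,0,0],"delta_rot":[0,0,0]},
    {"xyz":[0,0,0],"delta_rot":[0,0,0]},
    {"xyz":[0,0,0],"delta_rot":[0,0,0]}
  ]
}}

```text
clock: 19.32
position: [574.1, -53.3, 107.2]
ee_rot: [-0.265, 0.666, 0.64, 0.276]
force: [-0.5, 0.3, 0.4]
width: 35.2
grip_force: 0.0
```

```bash
python3 - <<'E'
from h import *
import pickle
sh(); go([*S(-148,1),28],-2.2,45)
c=snap('wrist'); pickle.dump(c,open('w10.pkl','wb')); print(proj(c,[[*S(68,-50),166],[*S(68,-50),82],[*S(68-31,-50),82],[*S(-86,0),54],[*S(-86,0),12]]).round(1))
cv2.imwrite('pics/w10.png',c['im'])
g=c['im'].astype(int); sat=g.max(2)-g.min(2); m=((sat<22)&(g.max(2)>70)).astype(np.uint8); n,l,s,ce=cv2.connectedComponentsWithStats(m)
for i in range(1,n):
    if s[i,4]>500: print(s[i],ce[i].round())
E
```

```text
shelf xyz -149.1 -0.2 107.2
at [574.1 -53.3 107.2] psi -2.31 | shift [-55.3  -1.2  56.7] rows 2 | rot [ 0.1 -0.  -0.1]
[[393.5 -82.7]
 [376.9  30.5]
 [379.9  53.8]
 [320.1 198.2]
 [320.3 223.8]]
[    0     0   181   357 50520] [ 84. 158.]
[ 343    0   77   54 3537] [380.  24.]
[  459     0   181   357 45122] [549. 170.]
[ 282  167   83   90 5894] [323. 210.]
[ 263  268  137   85 8936] [326. 311.]
```

>>> {"fn": "move_arm", "kwargs": {
  "deltas": [
    {"xyz":[-0.0277,0.001,0.0284],"delta_rot":[0,0,0]},
    {"xyz":[-0.0277,0.001,0.0284],"delta_rot":[0,0,0]},
    {"xyz":[0,0,0],"delta_rot":[0,0,0]},
    {"xyz":[0,0,0],"delta_rot":[0,0,0]}
  ]
}}

```text
clock: 19.7
position: [575.6, -50.6, 27.2]
ee_rot: [-0.267, 0.666, 0.64, 0.275]
force: [0.1, -0.0, -0.5]
width: 34.7
grip_force: 0.0
```

>>> {"fn": "move_arm", "kwargs": {
  "deltas": [
    {"xyz":[0.009,0,0.009],"delta_rot":[0,0,0]},
    {"xyz":[0.009,0,0.009],"delta_rot":[0,0,0]},
    {"xyz":[0.006,0,0.006],"delta_rot":[0,0,0]},
    {"xyz":[0.006,0,0.006],"delta_rot":[0,0,0]},
    {"xyz":[0.006,0,0.006],"delta_rot":[0,0,0]}
  ]
}}

```text
clock: 20.12
position: [578.4, -0.2, 29.2]
ee_rot: [-0.265, 0.666, 0.641, 0.276]
force: [-0.1, -1.9, 1.0]
width: 35.2
grip_force: 0.9
```

>>> {"fn": "move_arm", "kwargs": {
  "deltas": [
    {"xyz":[0.006,0,0.006],"delta_rot":[0,0,0]},
    {"xyz":[0.006,0,0.006],"delta_rot":[0,0,0]},
    {"xyz":[0.006,0,0.006],"delta_rot":[0,0,0]},
    {"xyz":[0.006,0,0.006],"delta_rot":[0,0,0]},
    {"xyz":[0,0,0],"delta_rot":[0,0,0]}
  ]
}}

```text
clock: 20.53
position: [579.0, 34.2, 27.9]
ee_rot: [-0.266, 0.666, 0.641, 0.276]
force: [-0.3, -0.7, -0.2]
width: 35.6
grip_force: 0.0
```

```bash
python3 - <<'E'
from h import *
sh(); go([*S(-38,0),28],-2.2,45)
E
```

```text
shelf xyz -61.4 -1.8 27.9
at [579.   34.2  27.9] psi -2.19 | shift [16.6 -1.8 16.5] rows 1 | rot [-0. -0. -0.]
```

>>> {"fn": "move_arm", "kwargs": {
  "deltas": [
    {"xyz":[0.0055,0,0.0055],"delta_rot":[0,0,0]},
    {"xyz":[0.0055,0,0.0055],"delta_rot":[0,0,0]},
    {"xyz":[0.0055,0,0.0055],"delta_rot":[0,0,0]},
    {"xyz":[0,0,0],"delta_rot":[0,0,0]},
    {"xyz":[0,0,0],"delta_rot":[0,0,0]}
  ]
}}

```text
clock: 20.95
position: [580.1, 56.5, 27.9]
ee_rot: [-0.266, 0.666, 0.64, 0.276]
force: [-0.3, -0.5, -0.3]
width: 35.1
grip_force: 0.0
```

>>> {"fn": "move_arm", "kwargs": {
  "deltas": [
    {"xyz":[-0.02,0,-0.02],"delta_rot":[0,0,0]},
    {"xyz":[-0.025,0,-0.025],"delta_rot":[0,0,0]},
    {"xyz":[-0.025,0,-0.025],"delta_rot":[0,0,0]},
    {"xyz":[0.02,0,-0.03],"delta_rot":[0,0,0]},
    {"xyz":[0,0,0],"delta_rot":[0,0,0]}
  ]
}}

```text
clock: 21.37
position: [577.5, -53.5, 66.5]
ee_rot: [-0.263, 0.667, 0.64, 0.277]
force: [1.0, -0.1, 0.0]
width: 35.0
grip_force: 0.0
```

```bash
python3 - <<'E'
from h import *
sh(); 
c=snap('wrist'); print(proj(c,[[*S(-7,0),54],[*S(-37,0),12],[*S(-7,30),12],[*S(-7,-30),12]]).round(1))
cv2.imwrite('pics/w11.png',c['im'])
g=c['im'].astype(int); sat=g.max(2)-g.min(2); m=((sat<22)&(g.max(2)>70)).astype(np.uint8); n,l,s,ce=cv2.connectedComponentsWithStats(m)
for i in range(1,n):
    if s[i,4]>200: print(s[i],ce[i].round())
go([632,-276,300],-2.2); print(r.get_state()['joint_positions'].round(2))
E
```

```text
shelf xyz -149.1 -3.6 66.5
[[314.7  78.2]
 [315.2 146. ]
 [279.7 117.9]
 [350.9 117.8]]
[    0     0   265   357 44353] [ 77. 165.]
[356   0  53   6 230] [382.   2.]
[  379     0   261   357 46632] [558. 167.]
[ 281  105   75   38 2282] [318. 121.]
[  261   248   139   106 10271] [326. 304.]
at [577.  -52.1  65.1] psi -2.4 | shift [   9.    65.1 -322.6] rows 8 | rot [  0.3 -44.9  -0.1]
[-0.51  0.77  1.74  0.75  1.17 -0.97]
```

>>> {"fn": "move_arm", "kwargs": {
  "deltas": [
    {"xyz":[0.0283,0,-0.0283],"delta_rot":[0,0,0]},
    {"xyz":[0.0283,0,-0.0283],"delta_rot":[0,0,0]},
    {"xyz":[0.0283,0,-0.0283],"delta_rot":[0,0,0]},
    {"xyz":[0.0283,0,-0.0283],"delta_rot":[0,0,0]},
    {"xyz":[0.0283,0,-0.0283],"delta_rot":[0,0,0]}
  ],
  "fingers": -0.8
}}

```text
clock: 21.83
position: [575.6, -49.4, 264.9]
ee_rot: [-0.266, 0.666, 0.64, 0.276]
force: [0.4, -0.4, 0.2]
width: 62.6
grip_force: 0.0
```

>>> {"fn": "move_arm", "kwargs": {
  "deltas": [
    {"xyz":[0.02,0,-0.02],"delta_rot":[0,-6.43,0]},
    {"xyz":[0,0,0],"delta_rot":[0,-6.43,0]},
    {"xyz":[0,0,0],"delta_rot":[0,-6.43,0]},
    {"xyz":[0,0,0],"delta_rot":[0,-6.43,0]},
    {"xyz":[0,0,0],"delta_rot":[0,-6.43,0]}
  ]
}}

```text
clock: 22.25
position: [576.1, -49.9, 292.1]
ee_rot: [-0.075, 0.716, 0.689, 0.08]
force: [-0.2, -0.4, -0.9]
width: 85.3
grip_force: 0.0
```

>>> {"fn": "move_arm", "kwargs": {
  "deltas": [
    {"xyz":[0,0,0],"delta_rot":[0,-6.43,0]},
    {"xyz":[0,0,0],"delta_rot":[0,-6.3,0]},
    {"xyz":[-0.035,0.01,0],"delta_rot":[0,0,0]},
    {"xyz":[-0.035,0.01,0],"delta_rot":[0,0,0]},
    {"xyz":[-0.035,0.01,0],"delta_rot":[0,0,0]}
  ]
}}

```text
clock: 22.67
position: [602.3, -155.2, 291.1]
ee_rot: [-0.001, 0.719, 0.695, 0.001]
force: [0.9, 0.6, 0.0]
width: 85.5
grip_force: 0.0
```

>>> {"fn": "move_arm", "kwargs": {
  "deltas": [
    {"xyz":[-0.02,0.01,0],"delta_rot":[0,0,0]},
    {"xyz":[0,0,0],"delta_rot":[0,0,0]},
    {"xyz":[0,0,0],"delta_rot":[0,0,0]},
    {"xyz":[0,0,0],"delta_rot":[0,0,0]}
  ]
}}

```text
clock: 23.0
position: [610.8, -175.7, 290.8]
ee_rot: [-0.001, 0.721, 0.693, 0.001]
force: [-0.2, 0.3, 0.4]
width: 85.6
grip_force: 0.0
```

```bash
python3 - <<'E'
from h import *
import pickle
c=snap('wrist'); pickle.dump(c,open('w12.pkl','wb')); cv2.imwrite('pics/w12.png',c['im'])
q=proj(c,[[632,-276,138],[632,-276,0],[456,-416,78]]); print(q.round(1)); go([632,-276,290],-2.2)
g=c['im'].astype(int); v=g.max(2); x=int(q[0][0])
u,w=q[0]
gray=cv2.GaussianBlur(c['im'],(5,5),0).max(2)
print(gray[100:290:6,int(u)]); print(gray[int(min(w,225)),int(u)-60:int(u)+60:5])
cir=cv2.HoughCircles(cv2.medianBlur(cv2.cvtColor(c['im'],6),5),cv2.HOUGH_GRADIENT,1.2,25,param1=80,param2=22,minRadius=15,maxRadius=60); print(cir)
E
```

```text
[[346.1 284.2]
 [339.5 235.6]
 [206.3 366.2]]
at [ 610.8 -175.4  291.1] psi -2.2 | shift [-99.7  25.    0.8] rows 3 | rot [-0.  -0.2  0. ]
[187 187 188 187 188 188 188 188 188 188 188 188 185 186 186 186 184 184
 185 184 139  72  72  70  70  71  73  39  93 150 154  56]
[140 140 140 142 183 187 184 184 168  93  77  74  73  75 128 144 142 144
 143 147 145 145 144 145]
[[[480.6      143.40001   30.12    ]
  [261.       251.40001   26.279999]
  [472.2      305.40002   46.08    ]
  [454.2      141.        22.2     ]
  [171.       309.        47.280003]
  [286.2      239.40001   22.68    ]
  [341.40002  240.6       20.16    ]
  [315.       371.40002   34.440002]
  [347.40002  289.80002   21.720001]
  [447.00003   59.4       21.24    ]
  [359.40002  323.40002   19.92    ]
  [258.6      322.2       33.96    ]
  [316.2      330.6       25.68    ]
  [222.6      336.6       19.44    ]]]
```

```bash
python3 - <<'E'
from h import *
import pickle
c=pickle.load(open('w12.pkl','rb'))
gray=cv2.GaussianBlur(c['im'],(3,3),0).max(2)
print(gray[212:232,341]); print(gray[226,318:368:2])
for v in (219,220,222): print(v,ray(c,(341,v),0))
for u in (329,354): print(ray(c,(u,226),0))
E
```

```text
[184 184 184 184 184 185 185 182 159 114  82  75  74  74  74  73  73  73
  73  73]
[182 183 183 182 152 104  89  85  81  75  75  74  73  73  73  72  71  72
  88 122 143 146 147 146 141]
219 [ 634.62669694 -252.28020235    0.        ]
220 [ 634.59145623 -253.69991158    0.        ]
222 [ 634.52081986 -256.5457718     0.        ]
[ 618.07356639 -261.63489915    0.        ]
[ 652.04210367 -262.94461275    0.        ]
```

>>> {"fn": "move_arm", "kwargs": {
  "deltas": [
    {"xyz":[-0.0262,0.0069,0],"delta_rot":[0,0,0]},
    {"xyz":[-0.0262,0.0069,0],"delta_rot":[0,0,0]},
    {"xyz":[-0.0262,0.0069,0],"delta_rot":[0,0,0]},
    {"xyz":[-0.0262,0.0069,0],"delta_rot":[0,0,0]},
    {"xyz":[0,0,0.03],"delta_rot":[0,0,0]}
  ]
}}

```text
clock: 23.47
position: [636.5, -286.0, 265.8]
ee_rot: [0.004, 0.721, 0.693, 0.002]
force: [1.8, -1.0, 0.2]
width: 85.7
grip_force: 0.0
```

>>> {"fn": "move_arm", "kwargs": {
  "deltas": [
    {"xyz":[0,0,0.03],"delta_rot":[0,0,0]},
    {"xyz":[0,0,0.03],"delta_rot":[0,0,0]},
    {"xyz":[0,0,0],"delta_rot":[0,0,0]},
    {"xyz":[0,0,0],"delta_rot":[0,0,0]}
  ]
}}

```text
clock: 23.8
position: [634.4, -281.0, 200.8]
ee_rot: [-0.002, 0.72, 0.693, 0.001]
force: [0.5, -0.0, 1.2]
width: 85.6
grip_force: 0.0
```

```bash
python3 -c "
from h import *
go([634.5,-281,66],-2.2)"
```

```text
at [ 634.4 -281.   200.8] psi -2.19 | shift [ -0.5   0.4 134.8] rows 4 | rot [-0.1 -0.2  0. ]
```

>>> {"fn": "move_arm", "kwargs": {
  "deltas": [
    {"xyz":[0,0,0.027],"delta_rot":[0,0,0]},
    {"xyz":[0,0,0.027],"delta_rot":[0,0,0]},
    {"xyz":[0,0,0.027],"delta_rot":[0,0,0]},
    {"xyz":[0,0,0.027],"delta_rot":[0,0,0]},
    {"xyz":[0,0,0.0265],"delta_rot":[0,0,0]}
  ]
}}

```text
clock: 24.22
position: [636.0, -281.9, 68.6]
ee_rot: [0.001, 0.721, 0.693, 0.001]
force: [1.1, -0.3, 0.3]
width: 85.4
grip_force: 0.0
```

>>> {"fn": "move_arm", "kwargs": {
  "deltas": [
    {"xyz":[0,0,0],"delta_rot":[0,0,0]},
    {"xyz":[0,0,0],"delta_rot":[0,0,0]},
    {"xyz":[0,0,0],"delta_rot":[0,0,0]},
    {"xyz":[0,0,0],"delta_rot":[0,0,0]},
    {"xyz":[0,0,0],"delta_rot":[0,0,0]}
  ],
  "fingers": 1,
  "grip_force": 25
}}

```text
clock: 24.63
position: [635.3, -282.3, 69.0]
ee_rot: [0.001, 0.721, 0.693, 0.001]
force: [-2.2, -0.9, 0.5]
width: 57.8
grip_force: 1.1
```

>>> {"fn": "move_arm", "kwargs": {
  "deltas": [
    {"xyz":[0,0,0],"delta_rot":[0,0,0]},
    {"xyz":[0,0,0],"delta_rot":[0,0,0]},
    {"xyz":[0,0,-0.035],"delta_rot":[0,0,0]},
    {"xyz":[0,0,-0.038],"delta_rot":[0,0,0]},
    {"xyz":[0,0,-0.038],"delta_rot":[0,0,0]}
  ]
}}

```text
clock: 25.05
position: [634.1, -282.0, 178.8]
ee_rot: [-0.002, 0.721, 0.693, 0.001]
force: [0.9, -0.2, -2.5]
width: 53.9
grip_force: 24.8
```

>>> {"fn": "move_arm", "kwargs": {
  "deltas": [
    {"xyz":[0,0,-0.038],"delta_rot":[0,0,0]},
    {"xyz":[0,0,-0.038],"delta_rot":[0,0,0]},
    {"xyz":[0,0,-0.038],"delta_rot":[0,0,0]},
    {"xyz":[0,0,0],"delta_rot":[0,0,0]},
    {"xyz":[0,0,0],"delta_rot":[0,0,0]}
  ]
}}

```text
clock: 25.47
position: [634.8, -282.6, 294.1]
ee_rot: [0.001, 0.721, 0.693, 0.001]
force: [0.3, 0.3, -3.6]
width: 53.7
grip_force: 24.8
```

```bash
python3 -c "
from h import *
go([*S(78,0),285],-2.2)"
```

```text
at [ 634.8 -282.6  294.1] psi -2.26 | shift [453.8 -70.2   9.1] rows 12 | rot [ 0.2 -0.  -0.1]
```

>>> {"fn": "move_arm", "kwargs": {
  "deltas": [
    {"xyz":[0.0349,-0.0054,0],"delta_rot":[0,0,0]},
    {"xyz":[0.0349,-0.0054,0],"delta_rot":[0,0,0]},
    {"xyz":[0.0349,-0.0054,0],"delta_rot":[0,0,0]},
    {"xyz":[0.0349,-0.0054,0],"delta_rot":[0,0,0]},
    {"xyz":[0.0349,-0.0054,0],"delta_rot":[0,0,0]}
  ]
}}

```text
clock: 25.88
position: [613.3, -105.3, 290.0]
ee_rot: [-0.002, 0.721, 0.693, 0.0]
force: [0.9, 0.4, -1.6]
width: 53.8
grip_force: 24.9
```

>>> {"fn": "move_arm", "kwargs": {
  "deltas": [
    {"xyz":[0.0349,-0.0054,0],"delta_rot":[0,0,0]},
    {"xyz":[0.0349,-0.0054,0],"delta_rot":[0,0,0]},
    {"xyz":[0.0349,-0.0054,0],"delta_rot":[0,0,0]},
    {"xyz":[0.0349,-0.0054,0],"delta_rot":[0,0,0]},
    {"xyz":[0.0349,-0.0054,0],"delta_rot":[0,0,0]}
  ]
}}

```text
clock: 26.3
position: [593.1, 70.0, 290.6]
ee_rot: [-0.002, 0.721, 0.693, -0.0]
force: [0.7, -0.8, -1.9]
width: 53.8
grip_force: 24.9
```

>>> {"fn": "move_arm", "kwargs": {
  "deltas": [
    {"xyz":[0.0349,-0.0054,0],"delta_rot":[0,0,0]},
    {"xyz":[0.0349,-0.0054,0],"delta_rot":[0,0,0]},
    {"xyz":[0.0349,-0.0054,0],"delta_rot":[0,0,0]},
    {"xyz":[0,0,0],"delta_rot":[0,0,0]},
    {"xyz":[0,0,0],"delta_rot":[0,0,0]}
  ]
}}

```text
clock: 26.72
position: [581.2, 175.2, 290.8]
ee_rot: [-0.002, 0.72, 0.694, -0.0]
force: [0.6, -0.3, -2.1]
width: 54.0
grip_force: 24.9
```

```bash
python3 -c "
from h import *
sh();go([*S(78,0),266],-2.2)"
```

```text
shelf xyz 79.5 1.4 290.8
at [581.2 175.2 290.8] psi -2.09 | shift [-1.6  1.5 24.8] rows 1 | rot [-0.2 -0.1  0.1]
```

>>> {"fn": "move_arm", "kwargs": {
  "deltas": [
    {"xyz":[-0.001,0.001,0.012],"delta_rot":[0,0,0]},
    {"xyz":[0,0,0.011],"delta_rot":[0,0,0]},
    {"xyz":[0,0,0],"delta_rot":[0,0,0]},
    {"xyz":[0,0,0],"delta_rot":[0,0,0]}
  ]
}}

```text
clock: 27.05
position: [583.0, 171.7, 268.5]
ee_rot: [-0.001, 0.721, 0.693, -0.0]
force: [-0.4, 0.1, -3.3]
width: 53.7
grip_force: 24.9
```

>>> {"fn": "move_arm", "kwargs": {
  "deltas": [
    {"xyz":[0,0,0.003],"delta_rot":[0,0,0]},
    {"xyz":[0,0,0],"delta_rot":[0,0,0]},
    {"xyz":[0,0,0],"delta_rot":[0,0,0]}
  ]
}}

```text
clock: 27.3
position: [583.3, 172.5, 266.9]
ee_rot: [-0.001, 0.721, 0.693, 0.001]
force: [-0.4, -0.3, -3.1]
width: 53.6
grip_force: 24.9
```

>>> {"fn": "move_arm", "kwargs": {
  "deltas": [
    {"xyz":[0,0,0.002],"delta_rot":[0,0,0]},
    {"xyz":[0,0,0],"delta_rot":[0,0,0]},
    {"xyz":[0,0,0],"delta_rot":[0,0,0]}
  ]
}}

```text
clock: 27.55
position: [583.2, 172.7, 264.7]
ee_rot: [-0.001, 0.721, 0.693, 0.001]
force: [0.2, 0.0, -3.1]
width: 53.7
grip_force: 24.9
```

>>> {"fn": "move_arm", "kwargs": {
  "deltas": [
    {"xyz":[0,0,0.002],"delta_rot":[0,0,0]},
    {"xyz":[0,0,0],"delta_rot":[0,0,0]},
    {"xyz":[0,0,0],"delta_rot":[0,0,0]}
  ]
}}

```text
clock: 27.8
position: [583.2, 172.7, 262.6]
ee_rot: [-0.001, 0.721, 0.693, 0.001]
force: [-0.9, 0.0, -2.2]
width: 53.8
grip_force: 24.9
```

>>> {"fn": "move_arm", "kwargs": {
  "deltas": [
    {"xyz":[0,0,0.002],"delta_rot":[0,0,0]},
    {"xyz":[0,0,0],"delta_rot":[0,0,0]},
    {"xyz":[0,0,0],"delta_rot":[0,0,0]}
  ]
}}

```text
clock: 28.05
position: [583.0, 172.9, 262.0]
ee_rot: [-0.001, 0.721, 0.693, 0.001]
force: [-5.1, 0.2, 7.8]
width: 53.4
grip_force: 25.0
```

>>> {"fn": "move_arm", "kwargs": {
  "deltas": [
    {"xyz":[0,0,0],"delta_rot":[0,0,0]},
    {"xyz":[0,0,0],"delta_rot":[0,0,0]},
    {"xyz":[0,0,0],"delta_rot":[0,0,0]},
    {"xyz":[0,0,0],"delta_rot":[0,0,0]},
    {"xyz":[0,0,-0.01],"delta_rot":[0,0,0]}
  ],
  "fingers": -0.8
}}

```text
clock: 28.47
position: [582.7, 172.5, 269.3]
ee_rot: [-0.002, 0.721, 0.693, -0.0]
force: [-0.9, 0.4, 0.6]
width: 81.6
grip_force: 0.0
```

>>> {"fn": "move_arm", "kwargs": {
  "deltas": [
    {"xyz":[0,0,-0.03],"delta_rot":[0,0,0]},
    {"xyz":[0,0,-0.035],"delta_rot":[0,0,0]},
    {"xyz":[0,0,-0.035],"delta_rot":[0,0,0]},
    {"xyz":[-0.035,0,0],"delta_rot":[0,0,0]},
    {"xyz":[-0.038,0,0],"delta_rot":[0,0,0]}
  ]
}}

```text
clock: 28.88
position: [580.6, 100.1, 373.3]
ee_rot: [0.001, 0.72, 0.694, 0.003]
force: [0.3, -0.7, -1.2]
width: 85.5
grip_force: 0.0
```

```bash
python3 - <<'E'
from h import *
import pickle
sh(); go([456,-430,300],-2.2); c=snap('wrist'); s=snap('scene','s13.png'); pickle.dump((c,s),open('w13.pkl','wb'))
print(proj(c,[[*S(77,0),332]])); 
cir=cv2.HoughCircles(cv2.medianBlur(cv2.cvtColor(c['im'],6),5),cv2.HOUGH_GRADIENT,1.2,40,param1=80,param2=25,minRadius=20,maxRadius=80); print(cir)
E
```

```text
shelf xyz 4.5 -0.8 373.3
at [580.6 100.1 373.3] psi -2.07 | shift [-534.5 -105.7   71.3] rows 14 | rot [ 0.3 -0.2  0.1]
[[318.81300929 105.75878774]]
[[[318.6      101.4       37.04    ]
  [381.       126.600006  77.96001 ]
  [388.2      173.40001   62.      ]
  [263.40002   85.8       52.88    ]
  [485.40002  195.00002   74.      ]
  [384.6       78.600006  68.72    ]
  [299.40002  168.6       56.840004]
  [468.6      306.6       49.64    ]
  [178.20001  307.80002   54.320004]
  [269.40002  126.600006  47.6     ]
  [282.6      281.40002   75.32    ]
  [251.40001  185.40001   48.920002]
  [340.2      257.40002   65.72    ]
  [346.2      156.6       54.08    ]
  [479.40002  239.40001   44.24    ]
  [420.6      107.4       47.480003]
  [285.       239.40001   48.68    ]
  [504.6      138.6       57.800003]
  [216.6      107.4       29.960001]
  [378.6      245.40001   41.840004]
  [435.00003  221.40001   35.      ]
  [455.40002  161.40001   40.4     ]
  [351.       197.40001   28.76    ]
  [557.4      156.6       28.64    ]
  [366.6       33.        28.28    ]]]
```

Flask cap top is where expected (318,101 vs 319,106): it stands. On to the pad box.

>>> {"fn": "move_arm", "kwargs": {
  "deltas": [
    {"xyz":[-0.0382,-0.0075,0.005],"delta_rot":[0,0,0]},
    {"xyz":[-0.0382,-0.0075,0.005],"delta_rot":[0,0,0]},
    {"xyz":[-0.0382,-0.0075,0.005],"delta_rot":[0,0,0]},
    {"xyz":[-0.0382,-0.0075,0.005],"delta_rot":[0,0,0]},
    {"xyz":[-0.0382,-0.0075,0.005],"delta_rot":[0,0,0]}
  ]
}}

```text
clock: 29.4
position: [534.8, -91.0, 345.6]
ee_rot: [-0.001, 0.721, 0.693, 0.001]
force: [1.0, -0.8, -0.2]
width: 85.5
grip_force: 0.0
```

>>> {"fn": "move_arm", "kwargs": {
  "deltas": [
    {"xyz":[-0.0382,-0.0075,0.005],"delta_rot":[0,0,0]},
    {"xyz":[-0.0382,-0.0075,0.005],"delta_rot":[0,0,0]},
    {"xyz":[-0.0382,-0.0075,0.005],"delta_rot":[0,0,0]},
    {"xyz":[-0.0382,-0.0075,0.005],"delta_rot":[0,0,0]},
    {"xyz":[-0.0382,-0.0075,0.005],"delta_rot":[0,0,0]}
  ]
}}

```text
clock: 29.82
position: [489.9, -280.7, 320.1]
ee_rot: [-0.0, 0.721, 0.693, 0.001]
force: [0.6, 0.7, 0.2]
width: 85.6
grip_force: 0.0
```

>>> {"fn": "move_arm", "kwargs": {
  "deltas": [
    {"xyz":[-0.0382,-0.0075,0.005],"delta_rot":[0,0,0]},
    {"xyz":[-0.0382,-0.0075,0.005],"delta_rot":[0,0,0]},
    {"xyz":[-0.0382,-0.0075,0.005],"delta_rot":[0,0,0]},
    {"xyz":[-0.0382,-0.0075,0.005],"delta_rot":[0,0,0]},
    {"xyz":[0,0,0],"delta_rot":[0,0,0]}
  ]
}}

```text
clock: 30.23
position: [452.6, -435.8, 297.9]
ee_rot: [-0.001, 0.722, 0.692, 0.0]
force: [-0.3, 0.4, 0.3]
width: 85.5
grip_force: 0.0
```

>>> {"fn": "move_arm", "kwargs": {
  "deltas": [
    {"xyz":[0,0,0],"delta_rot":[0,0,0]},
    {"xyz":[0,0,0],"delta_rot":[0,0,0]},
    {"xyz":[0,0,0],"delta_rot":[0,0,0]}
  ]
}}

```text
clock: 30.48
position: [454.9, -429.5, 299.9]
ee_rot: [-0.001, 0.721, 0.693, 0.001]
force: [-0.1, 0.2, 0.0]
width: 85.8
grip_force: 0.0
```

```bash
python3 - <<'E'
from h import *
import pickle
c=snap('wrist'); pickle.dump(c,open('w14.pkl','wb')); cv2.imwrite('pics/w14.png',c['im'])
q=proj(c,[[456,-416,78]])[0]; print(q); go([456,-416,150],-2.2)
g=cv2.cvtColor(c['im'],6)
# the lid's dark disc
x,y=map(int,q); w=g[max(0,y-50):y+50,x-50:x+50]; print(w[::7,::7])
E
```

```text
[321.25587899 160.90333941]
at [ 455.  -429.4  300. ] psi -2.17 | shift [ 13.1   0.4 150. ] rows 4 | rot [ 0.  -0.1  0. ]
[[178 181 179 182 180 182 181 182 184 178 186 187 186 186 186]
 [183 181 181 179 184 179 184 186 183 184 186 186 186 186 186]
 [183 178 182 184 182 184 182 181 183 184 186 185 186 185 185]
 [185 181 183 182 182  99  98  99 107 113 125 143 139 139 134]
 [186 184 182 184 168 187 186 186 185 182 170 135 140 139 137]
 [186 186 184 184 183 186 186 163 184 186 186 141 141 144 142]
 [181 178 183 182 184 186 117 117 127 167 185 119 118 139 137]
 [117 119 122 136 186 179 116 116 126 128 186 118 121 121 121]
 [120 122 119 123 186 185 115 117 125 144 185 118 117 122 121]
 [116 118 117 120 185 185 184 119 154 186 185 181 182 183 181]
 [120 121 120 122 169 177 183 184 184 186 183 183 183 179 179]
 [120 118 119 121 117 119 169 171 171 171 174 180 178 183 176]
 [121 120 120 119 134 169 171 173 170 173 171 180 181 177 181]
 [112 121 123 128 182 174 174 173 174 176 175 180 183 177 179]
 [174 173 185 184 181 177 175 175 172 170 173 179 178 183 178]]
```

```bash
python3 - <<'E'
from h import *
import pickle
c=pickle.load(open('w14.pkl','rb')); g=cv2.GaussianBlur(cv2.cvtColor(c['im'],6),(3,3),0).astype(int)
m=(g[140:190,300:345]<150).astype(np.uint8); n,l,s,ce=cv2.connectedComponentsWithStats(m)
for i in range(1,n):
    if s[i,4]>60: u=ce[i]+[300,140]; print(s[i],u,ray(c,u,78).round(1))
P=[]
for u in range(304,340,4):
    col=g[110:160,u]; k=[v for v in range(len(col)-1) if col[v]<145<=col[v+1]]
    print(u,k); 
    if k: P.append(ray(c,(u,110+k[-1]+.5),78)[:2])
P=np.array(P); print(P.round(1), np.degrees(np.arctan(np.polyfit(P[:,0],P[:,1],1)[0])))
print([ (v,[u for u in range(290,360) if (g[v,u]<160)!=(g[v,u+1]<160)]) for v in range(140,186,6)])
E
```

```text
[  8   6  28  29 635] [321.37637795 159.80472441] [ 456.2 -414.8   78. ]
[ 0 41 12  9 77] [304.28571429 184.66233766] [ 436. -442.   78.]
304 [24]
308 [24]
312 [24]
316 [25]
320 [25]
324 [25]
328 [26]
332 [26]
336 [26]
[[ 438.5 -386.6]
 [ 442.8 -386.8]
 [ 447.1 -386.9]
 [ 451.4 -388.2]
 [ 455.7 -388.3]
 [ 460.  -388.5]
 [ 464.3 -389.7]
 [ 468.7 -389.9]
 [ 473.  -390.1]] -6.439220972084753
[(140, [345]), (146, [316, 326, 345]), (152, [308, 333, 344]), (158, [292, 306, 335, 344]), (164, [296, 307, 335, 343]), (170, [296, 310, 331, 343]), (176, [296, 343, 344]), (182, [312])]
```

>>> {"fn": "move_arm", "kwargs": {
  "deltas": [
    {"xyz":[0.0146,0.0007,0.03],"delta_rot":[0,0,0]},
    {"xyz":[0,0,0.035],"delta_rot":[0,0,4.2]},
    {"xyz":[0,0,0.035],"delta_rot":[0,0,0]},
    {"xyz":[0,0,0.035],"delta_rot":[0,0,0]},
    {"xyz":[0,0,0],"delta_rot":[0,0,0]}
  ]
}}

```text
clock: 30.95
position: [454.5, -412.7, 159.1]
ee_rot: [-0.005, 0.745, 0.667, 0.001]
force: [-0.3, -0.3, -0.6]
width: 85.7
grip_force: 0.0
```

>>> {"fn": "move_arm", "kwargs": {
  "deltas": [
    {"xyz":[0,0,0],"delta_rot":[0,0,0]},
    {"xyz":[0,0,0],"delta_rot":[0,0,0]}
  ]
}}

```text
clock: 31.12
position: [456.7, -415.9, 166.6]
ee_rot: [0.0, 0.746, 0.666, 0.001]
force: [-0.2, -0.8, 0.1]
width: 85.9
grip_force: 0.0
```

```bash
python3 -c "
from h import *
go([456.2,-414.8,45],-6.4)"
```

```text
at [ 456.7 -415.9  166.6] psi -6.41 | shift [  1.   -0.8 121.6] rows 3 | rot [ 0.1 -0.  -0. ]
```

>>> {"fn": "move_arm", "kwargs": {
  "deltas": [
    {"xyz":[0,0,0.03],"delta_rot":[0,0,0]},
    {"xyz":[0,0,0.03],"delta_rot":[0,0,0]},
    {"xyz":[0,0,0.03],"delta_rot":[0,0,0]},
    {"xyz":[0,0,0.031],"delta_rot":[0,0,0]},
    {"xyz":[0,0,0],"delta_rot":[0,0,0]}
  ]
}}

```text
clock: 31.53
position: [455.1, -414.6, 40.9]
ee_rot: [-0.003, 0.746, 0.666, 0.001]
force: [-0.1, 0.7, -0.9]
width: 85.6
grip_force: 0.0
```

>>> {"fn": "move_arm", "kwargs": {
  "deltas": [
    {"xyz":[0,0,0],"delta_rot":[0,0,0]},
    {"xyz":[0,0,0],"delta_rot":[0,0,0]},
    {"xyz":[0,0,0],"delta_rot":[0,0,0]},
    {"xyz":[0,0,0],"delta_rot":[0,0,0]},
    {"xyz":[0,0,0],"delta_rot":[0,0,0]}
  ],
  "fingers": 1,
  "grip_force": 15
}}

```text
clock: 31.95
position: [456.1, -415.9, 44.9]
ee_rot: [0.0, 0.746, 0.666, 0.001]
force: [0.4, 0.4, -0.2]
width: 57.4
grip_force: 0.0
```

>>> {"fn": "move_arm", "kwargs": {
  "deltas": [
    {"xyz":[0,0,0],"delta_rot":[0,0,0]},
    {"xyz":[0,0,0],"delta_rot":[0,0,0]},
    {"xyz":[0,0,-0.03],"delta_rot":[0,0,0]},
    {"xyz":[0,0,-0.035],"delta_rot":[0,0,0]},
    {"xyz":[0,0,-0.035],"delta_rot":[0,0,0]}
  ]
}}

```text
clock: 32.37
position: [455.3, -415.3, 144.2]
ee_rot: [-0.002, 0.746, 0.666, 0.001]
force: [1.8, -0.5, -1.3]
width: 54.2
grip_force: 15.0
```

>>> {"fn": "move_arm", "kwargs": {
  "deltas": [
    {"xyz":[0,0,-0.03],"delta_rot":[0,0,-4.2]},
    {"xyz":[0,0,0],"delta_rot":[0,0,0]},
    {"xyz":[0,0,0],"delta_rot":[0,0,0]},
    {"xyz":[0,0,0],"delta_rot":[0,0,0]}
  ]
}}

```text
clock: 32.7
position: [455.3, -415.3, 172.6]
ee_rot: [-0.001, 0.721, 0.693, 0.001]
force: [0.6, -0.5, -1.6]
width: 54.2
grip_force: 15.0
```

```bash
python3 -c "
from h import *
go([*S(-5,53),175],-2.2); print(r.get_state()['width'])"
```

```text
at [ 455.3 -415.3  172.6] psi -2.31 | shift [510.5  50.6  -0.8] rows 13 | rot [-0.  -0.2 -0.1]
54.2307800126986
```

>>> {"fn": "move_arm", "kwargs": {
  "deltas": [
    {"xyz":[0.0365,0.0036,0],"delta_rot":[0,0,0]},
    {"xyz":[0.0365,0.0036,0],"delta_rot":[0,0,0]},
    {"xyz":[0.0365,0.0036,0],"delta_rot":[0,0,0]},
    {"xyz":[0.0365,0.0036,0],"delta_rot":[0,0,0]},
    {"xyz":[0.0365,0.0036,0],"delta_rot":[0,0,0]}
  ]
}}

```text
clock: 33.12
position: [480.0, -232.1, 172.0]
ee_rot: [-0.002, 0.721, 0.693, 0.001]
force: [1.4, -0.4, -1.1]
width: 54.0
grip_force: 15.0
```

>>> {"fn": "move_arm", "kwargs": {
  "deltas": [
    {"xyz":[0.0365,0.0036,0],"delta_rot":[0,0,0]},
    {"xyz":[0.0365,0.0036,0],"delta_rot":[0,0,0]},
    {"xyz":[0.0365,0.0036,0],"delta_rot":[0,0,0]},
    {"xyz":[0.0365,0.0036,0],"delta_rot":[0,0,0]},
    {"xyz":[0.0365,0.0036,0],"delta_rot":[0,0,0]}
  ]
}}

```text
clock: 33.53
position: [505.2, -50.5, 172.7]
ee_rot: [-0.002, 0.721, 0.693, 0.0]
force: [1.3, -0.2, -0.2]
width: 53.9
grip_force: 15.0
```

>>> {"fn": "move_arm", "kwargs": {
  "deltas": [
    {"xyz":[0.0365,0.0036,0],"delta_rot":[0,0,0]},
    {"xyz":[0.0365,0.0036,0],"delta_rot":[0,0,0]},
    {"xyz":[0.0365,0.0036,0],"delta_rot":[0,0,0]},
    {"xyz":[0.03,0.0036,0],"delta_rot":[0,0,0]},
    {"xyz":[0,0,0],"delta_rot":[0,0,0]}
  ]
}}

```text
clock: 33.95
position: [525.5, 90.7, 172.9]
ee_rot: [-0.002, 0.72, 0.694, 0.0]
force: [0.1, 0.1, -0.7]
width: 54.2
grip_force: 15.0
```

>>> {"fn": "move_arm", "kwargs": {
  "deltas": [
    {"xyz":[0,0,0],"delta_rot":[0,0,0]},
    {"xyz":[0,0,0],"delta_rot":[0,0,0]}
  ]
}}

```text
clock: 34.12
position: [525.3, 86.2, 173.3]
ee_rot: [-0.002, 0.721, 0.693, -0.0]
force: [-0.1, -0.2, -1.3]
width: 53.9
grip_force: 15.0
```

```bash
python3 -c "
from h import *
sh();go([*S(-5,53),131],-2.2)"
```

```text
shelf xyz -11.6 53.9 173.3
at [525.3  86.2 173.3] psi -2.25 | shift [ 6.5  1.  42.3] rows 2 | rot [-0.1 -0.1 -0.1]
```

>>> {"fn": "move_arm", "kwargs": {
  "deltas": [
    {"xyz":[0,0,0.02],"delta_rot":[0,0,0]},
    {"xyz":[0,0,0.02],"delta_rot":[0,0,0]},
    {"xyz":[0,0,0],"delta_rot":[0,0,0]},
    {"xyz":[0,0,0],"delta_rot":[0,0,0]}
  ]
}}

```text
clock: 34.45
position: [525.4, 85.4, 133.8]
ee_rot: [-0.002, 0.722, 0.692, -0.0]
force: [0.3, -0.7, 0.4]
width: 53.5
grip_force: 15.0
```

>>> {"fn": "move_arm", "kwargs": {
  "deltas": [
    {"xyz":[0,0,0.0035],"delta_rot":[0,0,0]},
    {"xyz":[0,0,0],"delta_rot":[0,0,0]},
    {"xyz":[0,0,0],"delta_rot":[0,0,0]}
  ]
}}

```text
clock: 34.7
position: [526.1, 86.3, 131.6]
ee_rot: [-0.001, 0.721, 0.693, 0.001]
force: [-0.1, 0.2, -0.1]
width: 54.2
grip_force: 15.0
```

>>> {"fn": "move_arm", "kwargs": {
  "deltas": [
    {"xyz":[0,0,0.002],"delta_rot":[0,0,0]},
    {"xyz":[0,0,0],"delta_rot":[0,0,0]},
    {"xyz":[0,0,0],"delta_rot":[0,0,0]}
  ]
}}

```text
clock: 34.95
position: [525.9, 86.5, 129.1]
ee_rot: [-0.001, 0.721, 0.693, 0.001]
force: [0.8, 0.3, -0.7]
width: 53.9
grip_force: 15.0
```

>>> {"fn": "move_arm", "kwargs": {
  "deltas": [
    {"xyz":[0,0,0.002],"delta_rot":[0,0,0]},
    {"xyz":[0,0,0],"delta_rot":[0,0,0]},
    {"xyz":[0,0,0],"delta_rot":[0,0,0]}
  ]
}}

```text
clock: 35.2
position: [525.8, 86.6, 126.9]
ee_rot: [-0.001, 0.721, 0.693, 0.001]
force: [-0.4, 0.0, -0.8]
width: 53.7
grip_force: 15.0
```

>>> {"fn": "move_arm", "kwargs": {
  "deltas": [
    {"xyz":[0,0,0.002],"delta_rot":[0,0,0]},
    {"xyz":[0,0,0],"delta_rot":[0,0,0]},
    {"xyz":[0,0,0],"delta_rot":[0,0,0]}
  ]
}}

```text
clock: 35.45
position: [525.9, 86.6, 125.7]
ee_rot: [-0.001, 0.721, 0.693, 0.001]
force: [-2.9, 0.6, 7.2]
width: 53.8
grip_force: 15.0
```

>>> {"fn": "move_arm", "kwargs": {
  "deltas": [
    {"xyz":[0,0,0],"delta_rot":[0,0,0]},
    {"xyz":[0,0,0],"delta_rot":[0,0,0]},
    {"xyz":[0,0,0],"delta_rot":[0,0,0]},
    {"xyz":[0,0,0],"delta_rot":[0,0,0]},
    {"xyz":[0,0,-0.01],"delta_rot":[0,0,0]}
  ],
  "fingers": -0.75
}}

```text
clock: 35.87
position: [525.2, 86.4, 133.9]
ee_rot: [-0.002, 0.721, 0.693, -0.0]
force: [-0.4, -0.1, -0.1]
width: 80.6
grip_force: 0.0
```

>>> {"fn": "move_arm", "kwargs": {
  "deltas": [
    {"xyz":[0,0,-0.035],"delta_rot":[0,0,0]},
    {"xyz":[0,0,-0.035],"delta_rot":[0,0,0]},
    {"xyz":[0,0,-0.03],"delta_rot":[0,0,0]},
    {"xyz":[-0.033,0,0],"delta_rot":[0,0,0]},
    {"xyz":[-0.033,0,0],"delta_rot":[0,0,0]}
  ]
}}

```text
clock: 36.28
position: [523.8, 20.5, 237.5]
ee_rot: [0.001, 0.72, 0.694, 0.002]
force: [0.7, 0.2, -0.9]
width: 83.4
grip_force: 0.0
```

>>> {"fn": "move_arm", "kwargs": {
  "deltas": [
    {"xyz":[0,0,0],"delta_rot":[0,6.43,0]},
    {"xyz":[0,0,0],"delta_rot":[0,6.43,0]},
    {"xyz":[0,0,0],"delta_rot":[0,6.43,0]},
    {"xyz":[0,0,0],"delta_rot":[0,6.43,0]},
    {"xyz":[0,0,0],"delta_rot":[0,6.43,0]}
  ],
  "fingers": 0.3
}}

```text
clock: 36.7
position: [523.8, 20.0, 236.5]
ee_rot: [-0.193, 0.692, 0.666, 0.204]
force: [-0.7, 0.6, -0.1]
width: 55.3
grip_force: 0.0
```

>>> {"fn": "move_arm", "kwargs": {
  "deltas": [
    {"xyz":[0,0,0],"delta_rot":[0,6.43,0]},
    {"xyz":[0,0,0],"delta_rot":[0,6.43,0]},
    {"xyz":[0,0,0],"delta_rot":[0,0,0]},
    {"xyz":[0,0,0],"delta_rot":[0,0,0]}
  ]
}}

```text
clock: 37.03
position: [523.3, 19.4, 234.5]
ee_rot: [-0.266, 0.667, 0.639, 0.276]
force: [1.1, -0.1, 0.7]
width: 34.6
grip_force: 0.0
```

```bash
python3 - <<'E'
from h import *
sh(); go([*S(-75,54),107],-2.2,45); print(r.get_state()['width'])
E
```

```text
shelf xyz -78.4 53.3 234.5
at [523.3  19.4 234.5] psi -2.34 | shift [-87.8  -0.5  92.5] rows 3 | rot [ 0.  -0.1 -0.2]
34.585498710180296
```

>>> {"fn": "move_arm", "kwargs": {
  "deltas": [
    {"xyz":[-0.022,0,0.0231],"delta_rot":[0,0,0]},
    {"xyz":[-0.022,0,0.0231],"delta_rot":[0,0,0]},
    {"xyz":[-0.022,0,0.0231],"delta_rot":[0,0,0]},
    {"xyz":[-0.022,0,0.0231],"delta_rot":[0,0,0]},
    {"xyz":[0,0,0],"delta_rot":[0,0,0]}
  ]
}}

```text
clock: 37.45
position: [522.1, 24.9, 104.0]
ee_rot: [-0.268, 0.666, 0.64, 0.274]
force: [-0.6, 0.5, -0.5]
width: 33.4
grip_force: 0.0
```

>>> {"fn": "move_arm", "kwargs": {
  "deltas": [
    {"xyz":[0.009,0,0.009],"delta_rot":[0,0,0]},
    {"xyz":[0.009,0,0.009],"delta_rot":[0,0,0]},
    {"xyz":[0.006,0,0.006],"delta_rot":[0,0,0]},
    {"xyz":[0.006,0,0.006],"delta_rot":[0,0,0]},
    {"xyz":[0.006,0,0.006],"delta_rot":[0,0,0]}
  ]
}}

```text
clock: 37.87
position: [525.8, 75.8, 108.8]
ee_rot: [-0.265, 0.665, 0.641, 0.277]
force: [-0.0, -0.2, 1.3]
width: 33.6
grip_force: 0.6
```

>>> {"fn": "move_arm", "kwargs": {
  "deltas": [
    {"xyz":[0.006,0,0.006],"delta_rot":[0,0,0]},
    {"xyz":[0.006,0,0.006],"delta_rot":[0,0,0]},
    {"xyz":[0.006,0,0.006],"delta_rot":[0,0,0]},
    {"xyz":[0.006,0,0.006],"delta_rot":[0,0,0]},
    {"xyz":[0,0,0],"delta_rot":[0,0,0]}
  ]
}}

```text
clock: 38.28
position: [526.5, 110.0, 107.5]
ee_rot: [-0.266, 0.665, 0.64, 0.277]
force: [-0.6, 0.4, -0.3]
width: 33.1
grip_force: 0.0
```

```bash
python3 - <<'E'
from h import *
sh(); go([*S(36.5,54),107],-2.2,45)
E
```

```text
shelf xyz 12.3 53.7 107.5
at [526.5 110.  107.5] psi -2.19 | shift [16.7 -0.3 17.6] rows 1 | rot [-0.  -0.2 -0. ]
```

>>> {"fn": "move_arm", "kwargs": {
  "deltas": [
    {"xyz":[0.0057,0,0.0057],"delta_rot":[0,0,0]},
    {"xyz":[0.0057,0,0.0057],"delta_rot":[0,0,0]},
    {"xyz":[0.0057,0,0.0057],"delta_rot":[0,0,0]},
    {"xyz":[0,0,0],"delta_rot":[0,0,0]},
    {"xyz":[0,0,0],"delta_rot":[0,0,0]}
  ]
}}

```text
clock: 38.7
position: [527.5, 133.2, 107.5]
ee_rot: [-0.266, 0.665, 0.64, 0.277]
force: [-0.1, -0.6, 0.9]
width: 33.6
grip_force: 0.0
```

>>> {"fn": "move_arm", "kwargs": {
  "deltas": [
    {"xyz":[-0.02,0,-0.02],"delta_rot":[0,0,0]},
    {"xyz":[-0.0264,0,-0.0264],"delta_rot":[0,0,0]},
    {"xyz":[-0.0264,0.015,-0.0264],"delta_rot":[0,0,0]},
    {"xyz":[-0.0264,0.02,-0.0264],"delta_rot":[0,0,0]},
    {"xyz":[-0.0264,0.018,-0.0264],"delta_rot":[0,0,0]}
  ]
}}

```text
clock: 39.12
position: [573.7, -48.6, 107.3]
ee_rot: [-0.266, 0.666, 0.64, 0.277]
force: [0.1, 0.8, 0.3]
width: 33.2
grip_force: 0.0
```

>>> {"fn": "move_arm", "kwargs": {
  "deltas": [
    {"xyz":[0,0,0],"delta_rot":[0,0,0]},
    {"xyz":[0,0,0],"delta_rot":[0,0,0]},
    {"xyz":[0,0,0],"delta_rot":[0,0,0]}
  ]
}}

```text
clock: 39.37
position: [572.9, -46.2, 106.8]
ee_rot: [-0.266, 0.666, 0.64, 0.277]
force: [-0.2, 0.9, -0.1]
width: 33.4
grip_force: 0.0
```

```bash
python3 - <<'E'
from h import *
import pickle
sh(); 
c=snap('wrist'); s=snap('scene','s15.png'); pickle.dump((c,s),open('w15.pkl','wb')); print(proj(c,[[*S(70-27,27),82],[*S(43,81),82],[*S(43,54),82],[*S(37,-50),82],[*S(-5-30,-2),12]]).round(1))
cv2.imwrite('pics/w15.png',c['im'])
g=c['im'].astype(int); sat=g.max(2)-g.min(2); m=((sat<22)&(g.max(2)>60)).astype(np.uint8); n,l,st,ce=cv2.connectedComponentsWithStats(m)
for i in range(1,n):
    if st[i,4]>200: print(st[i],ce[i].round())
E
```

```text
shelf xyz -142.0 1.3 106.8
[[289.3  55.1]
 [224.5  55.3]
 [256.9  55.2]
 [382.5  59.7]
 [324.2 179.7]]
[    0     0   213   358 52599] [ 86. 164.]
[170   0  17  40 356] [179.  13.]
[ 200    0  248   60 7933] [321.  25.]
[457   0  23  53 552] [466.  17.]
[  462     0   178   357 45826] [550. 176.]
[ 293  154   65   25 1268] [325. 164.]
[ 247  276  149   77 8283] [324. 314.]
[  0 392  96   8 447] [ 35. 394.]
```

```bash
python3 - <<'E'
from h import *
import pickle
c,s=pickle.load(open('w15.pkl','rb')); g=c['im'].astype(int); sat=g.max(2)-g.min(2)
for u in (230,245,257,270,285,370,382,395,312,325,338): print(u,[v for v in range(0,190) if (sat[v,u]<22)!=(sat[v+1,u]<22)])
print([u for u in range(180,420) if (sat[30,u]<22)!=(sat[30,u+1]<22)])
a=c['im'][:200,150:480]; b=s['im'][90:250,270:470]
cv2.imwrite('pics/v15.png',np.vstack([cv2.resize(a,(660,400)),cv2.resize(b,(250,200))[:, :].repeat(1,0) if 0 else cv2.copyMakeBorder(cv2.resize(b,(250,200)),0,0,0,410,0)]))
E
```

```text
230 [51, 52, 55, 73, 76, 95, 99, 119, 123, 169, 172]
245 [51, 52, 55, 72, 76, 95, 99, 119, 124, 169, 172]
257 [51, 52, 55, 73, 76, 95, 99, 119, 124, 169, 173]
270 [51, 52, 55, 73, 76, 95, 99, 120, 124, 169, 172]
285 [51, 52, 55, 73, 76, 95, 99, 120, 124, 169, 173]
370 [57, 73, 76, 96, 99, 120, 124, 170, 173]
382 [59, 73, 76, 96, 99, 120, 124, 170, 173]
395 [57, 73, 76, 95, 99, 120, 124, 170, 173]
312 [2, 3, 153, 176]
325 [2, 3, 153, 178]
338 [2, 3, 153, 176]
[181, 221, 291, 344, 417]
```

View pics/v15.png

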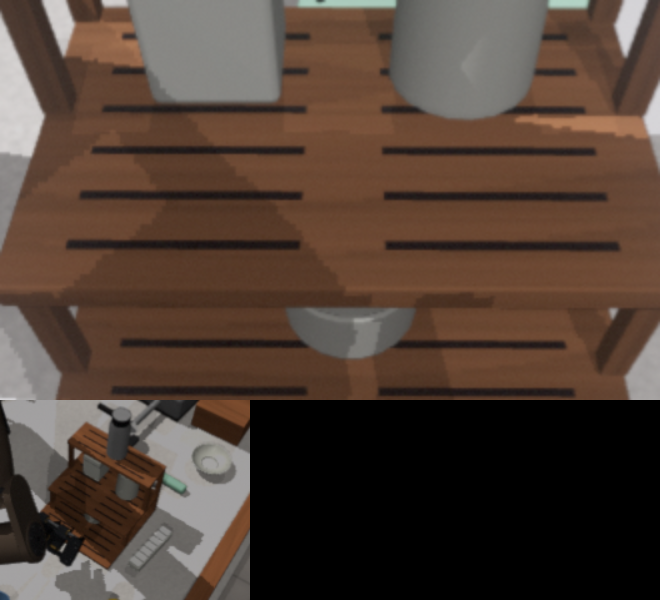

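>>> {"fn": "move_arm", "kwargs": {
  "deltas": [
    {"xyz":[0.0283,0,-0.0283],"delta_rot":[0,0,0]},
    {"xyz":[0.0283,0,-0.0283],"delta_rot":[0,0,0]},
    {"xyz":[0.0283,0,-0.0283],"delta_rot":[0,0,0]},
    {"xyz":[0.0283,0,-0.0283],"delta_rot":[0,0,0]},
    {"xyz":[0.0283,0,-0.0283],"delta_rot":[0,0,0]}
  ],
  "fingers": -0.2
}}

```text
clock: 39.88
position: [572.5, -45.3, 309.4]
ee_rot: [-0.266, 0.665, 0.64, 0.276]
force: [-0.2, 0.1, -0.8]
width: 56.0
grip_force: 0.0
```

>>> {"fn": "move_arm", "kwargs": {
  "deltas": [
    {"xyz":[0,0,0],"delta_rot":[0,-6.43,0]},
    {"xyz":[0,0,0],"delta_rot":[0,-6.43,0]},
    {"xyz":[0,0,0],"delta_rot":[0,-6.43,0]},
    {"xyz":[0,0,0],"delta_rot":[0,-6.43,0]},
    {"xyz":[0,0,0],"delta_rot":[0,-6.43,0]}
  ]
}}

```text
clock: 40.3
position: [573.0, -45.9, 308.2]
ee_rot: [-0.076, 0.716, 0.689, 0.08]
force: [0.6, 0.0, -0.1]
width: 57.2
grip_force: 0.0
```

>>> {"fn": "move_arm", "kwargs": {
  "deltas": [
    {"xyz":[0,0,0],"delta_rot":[0,-6.43,0]},
    {"xyz":[0,0,0],"delta_rot":[0,-6.3,0]},
    {"xyz":[0,-0.0358,0],"delta_rot":[0,0,0]},
    {"xyz":[0,-0.0358,0],"delta_rot":[0,0,0]},
    {"xyz":[0,-0.0358,0],"delta_rot":[0,0,0]}
  ]
}}

```text
clock: 40.72
position: [463.9, -40.7, 306.6]
ee_rot: [-0.002, 0.72, 0.694, 0.001]
force: [-0.4, -0.7, -0.8]
width: 57.2
grip_force: 0.0
```

>>> {"fn": "move_arm", "kwargs": {
  "deltas": [
    {"xyz":[0,-0.0358,0],"delta_rot":[0,0,0]},
    {"xyz":[0,0,0],"delta_rot":[0,0,0]},
    {"xyz":[0,0,0],"delta_rot":[0,0,0]}
  ]
}}

```text
clock: 40.97
position: [428.8, -40.1, 307.9]
ee_rot: [-0.001, 0.721, 0.693, 0.002]
force: [1.0, 0.1, 0.5]
width: 56.9
grip_force: 0.0
```

```bash
python3 -c "
from h import *
go([430,380,300],-2.2)"
```

```text
at [428.8 -40.1 307.9] psi -2.19 | shift [419.8 -14.8   9.8] rows 11 | rot [ 0.1 -0.3  0. ]
```

>>> {"fn": "move_arm", "kwargs": {
  "deltas": [
    {"xyz":[0.035,-0.0012,0],"delta_rot":[0,0,0]},
    {"xyz":[0.035,-0.0012,0],"delta_rot":[0,0,0]},
    {"xyz":[0.035,-0.0012,0],"delta_rot":[0,0,0]},
    {"xyz":[0.035,-0.0012,0],"delta_rot":[0,0,0]},
    {"xyz":[0.035,-0.0012,0],"delta_rot":[0,0,0]}
  ]
}}

```text
clock: 41.38
position: [431.3, 136.3, 308.0]
ee_rot: [-0.002, 0.721, 0.693, 0.002]
force: [0.3, -0.9, -0.7]
width: 57.4
grip_force: 0.0
```

>>> {"fn": "move_arm", "kwargs": {
  "deltas": [
    {"xyz":[0.035,-0.0012,0],"delta_rot":[0,0,0]},
    {"xyz":[0.035,-0.0012,0],"delta_rot":[0,0,0]},
    {"xyz":[0.035,-0.0012,0],"delta_rot":[0,0,0]},
    {"xyz":[0.035,-0.0012,0],"delta_rot":[0,0,0]},
    {"xyz":[0.035,-0.0012,0],"delta_rot":[0,0,0]}
  ]
}}

```text
clock: 41.8
position: [431.9, 311.9, 308.5]
ee_rot: [-0.002, 0.72, 0.693, 0.002]
force: [0.7, -1.3, 0.7]
width: 56.8
grip_force: 0.0
```

>>> {"fn": "move_arm", "kwargs": {
  "deltas": [
    {"xyz":[0.035,-0.0012,0],"delta_rot":[0,0,0]},
    {"xyz":[0.035,-0.0012,0],"delta_rot":[0,0,0]},
    {"xyz":[0,0,0],"delta_rot":[0,0,-7]},
    {"xyz":[0,0,0],"delta_rot":[0,0,-7]},
    {"xyz":[0,0,0],"delta_rot":[0,0,-7]}
  ]
}}

```text
clock: 42.22
position: [432.2, 380.8, 308.3]
ee_rot: [-0.002, 0.579, 0.815, 0.002]
force: [-0.3, -1.0, 0.5]
width: 57.1
grip_force: 0.0
```

>>> {"fn": "move_arm", "kwargs": {
  "deltas": [
    {"xyz":[0,0,0],"delta_rot":[0,0,-7]},
    {"xyz":[0,0,0],"delta_rot":[0,0,-7]},
    {"xyz":[0,0,0],"delta_rot":[0,0,-7]},
    {"xyz":[0,0,0],"delta_rot":[0,0,-7]},
    {"xyz":[0,0,0],"delta_rot":[0,0,-7]}
  ]
}}

```text
clock: 42.63
position: [432.4, 380.1, 308.6]
ee_rot: [-0.001, 0.308, 0.951, 0.002]
force: [0.8, 0.4, -0.5]
width: 56.9
grip_force: 0.0
```

>>> {"fn": "move_arm", "kwargs": {
  "deltas": [
    {"xyz":[0,0,0.03],"delta_rot":[0,0,-7]},
    {"xyz":[0,0,0.03],"delta_rot":[0,0,-7]},
    {"xyz":[0,0,0.03],"delta_rot":[0,0,-7]},
    {"xyz":[0,0,0.03],"delta_rot":[0,0,-7]},
    {"xyz":[0,0,0.02],"delta_rot":[0,0,0]}
  ]
}}

```text
clock: 43.05
position: [431.7, 380.2, 166.1]
ee_rot: [-0.001, 0.068, 0.998, 0.002]
force: [1.0, 0.2, 1.1]
width: 56.8
grip_force: 0.0
```

>>> {"fn": "move_arm", "kwargs": {
  "deltas": [
    {"xyz":[0,0,0],"delta_rot":[0,0,0]},
    {"xyz":[0,0,0],"delta_rot":[0,0,0]},
    {"xyz":[0,0,0],"delta_rot":[0,0,0]}
  ]
}}

```text
clock: 43.3
position: [433.0, 380.6, 170.2]
ee_rot: [0.0, 0.072, 0.997, 0.003]
force: [-0.8, -0.7, 0.9]
width: 56.8
grip_force: 0.0
```

```bash
python3 - <<'E'
from h import *
import pickle
c=snap('wrist'); pickle.dump(c,open('w16.pkl','wb')); cv2.imwrite('pics/w16.png',c['im'])
go([428.7,380.6,150],82.3)
g=c['im'].astype(int).max(2); 
# black sleeve centre line
m=(g<75).astype(np.uint8); m[245:]=0; n,l,s,ce=cv2.connectedComponentsWithStats(m)
for i in range(1,n):
    if s[i,4]>250:
        yy,xx=np.where(l==i); print(s[i],ce[i].round(1))
P=[]
for v in range(150,245,4):
    x=np.where(g[v,270:380]<70)[0]
    if len(x): P.append((x.mean()+270,v,len(x)))
for p in P: print(np.round(p,1),ray(c,p[:2],89).round(1)[:2])
E
```

```text
at [433.  380.5 170.6] psi 81.73 | shift [ 4.3 -0.7 20.6] rows 1 | rot [ 0.4  0.1 -0.6]
[ 306  163   35   81 1570] [322.4 208.2]
[ 491  163  145   82 2640] [519.2 212.5]
[293 221  18  24 299] [299.5 234.4]
[137 232  31  13 282] [154.  238.8]
[312. 166.   1.] [402.2 379.1]
[311. 174.   1.] [407.8 377.5]
[311. 182.   1.] [413.6 376.6]
[323. 186.   3.] [417.7 384.7]
[320.4 190.    5. ] [420.4 382.5]
[319.3 194.    6. ] [423.2 381.3]
[322. 198.   7.] [426.5 382.8]
[320.9 202.   16. ] [429.3 381.6]
[321.4 206.   19. ] [432.4 381.4]
[322. 210.  19.] [435.5 381.4]
[322. 214.  19.] [438.5 381. ]
[322.5 218.   20. ] [441.6 380.9]
[318.7 222.   35. ] [444.3 377.7]
[315.7 226.   29. ] [447. 375.]
[315. 230.  33.] [450.1 374.1]
[315.3 234.   35. ] [453.2 373.8]
[316.7 238.   40. ] [456.5 374.4]
[313.1 242.   28. ] [459.3 371.2]
```

>>> {"fn": "move_arm", "kwargs": {
  "deltas": [
    {"xyz":[0,0.001,0.0325],"delta_rot":[0,0,0]},
    {"xyz":[0,0,0.0325],"delta_rot":[0,0,0]},
    {"xyz":[0,0,0.0325],"delta_rot":[0,0,0]},
    {"xyz":[0,0,0],"delta_rot":[0,0,0]},
    {"xyz":[0,0,0],"delta_rot":[0,0,0]}
  ]
}}

```text
clock: 43.77
position: [432.8, 381.4, 72.2]
ee_rot: [-0.0, 0.072, 0.997, 0.002]
force: [0.1, 0.5, -0.0]
width: 57.1
grip_force: 0.0
```

>>> {"fn": "move_arm", "kwargs": {
  "deltas": [
    {"xyz":[0,0,0],"delta_rot":[0,0,0]},
    {"xyz":[0,0,0],"delta_rot":[0,0,0]},
    {"xyz":[0,0,0],"delta_rot":[0,0,0]},
    {"xyz":[0,0,0],"delta_rot":[0,0,0]},
    {"xyz":[0,0,0],"delta_rot":[0,0,0]}
  ],
  "fingers": 1,
  "grip_force": 12
}}

```text
clock: 44.18
position: [432.9, 381.4, 72.6]
ee_rot: [0.0, 0.072, 0.997, 0.003]
force: [-1.3, 0.0, 0.1]
width: 29.2
grip_force: 0.0
```

>>> {"fn": "move_arm", "kwargs": {
  "deltas": [
    {"xyz":[0,0,0],"delta_rot":[0,0,0]},
    {"xyz":[0,0,0],"delta_rot":[0,0,0]},
    {"xyz":[0,0,0],"delta_rot":[0,0,0]},
    {"xyz":[0,0,0],"delta_rot":[0,0,0]},
    {"xyz":[0,0,0],"delta_rot":[0,0,0]}
  ]
}}

```text
clock: 44.6
position: [432.8, 381.4, 71.9]
ee_rot: [0.0, 0.072, 0.997, 0.003]
force: [-0.4, 2.8, 4.7]
width: 16.6
grip_force: 12.0
```

```bash
python3 -c "
from h import *
p,_=cur(); d=p[:2]-[503,370.6]; print(p,psi(),np.hypot(*d),np.degrees(np.arctan2(d[1],d[0])),r.get_state()['width'])"
```

```text
[432.76030893 381.40677893  71.89522295] 81.75261055031018 71.06617108394873 171.25330175916585 16.564056747799956
```

>>> {"fn": "move_arm", "kwargs": {
  "deltas": [
    {"xyz":[-0.0004,0.0074,0],"delta_rot":[0,0,6]},
    {"xyz":[-0.0004,0.0074,0],"delta_rot":[0,0,6]},
    {"xyz":[-0.0004,0.0074,0],"delta_rot":[0,0,6]},
    {"xyz":[-0.0004,0.0074,0],"delta_rot":[0,0,6]},
    {"xyz":[-0.0004,0.0074,0],"delta_rot":[0,0,6]}
  ]
}}

```text
clock: 45.02
position: [445.9, 415.9, 71.8]
ee_rot: [-0.002, 0.33, 0.944, 0.002]
force: [-9.5, 8.1, 3.9]
width: 16.9
grip_force: 12.1
```

>>> {"fn": "move_arm", "kwargs": {
  "deltas": [
    {"xyz":[-0.0004,0.0074,0],"delta_rot":[0,0,6]},
    {"xyz":[-0.0004,0.0074,0],"delta_rot":[0,0,6]},
    {"xyz":[-0.0004,0.0074,0],"delta_rot":[0,0,6]},
    {"xyz":[-0.0004,0.0074,0],"delta_rot":[0,0,6]},
    {"xyz":[-0.0004,0.0074,0],"delta_rot":[0,0,6]}
  ]
}}

```text
clock: 45.43
position: [475.7, 439.2, 72.0]
ee_rot: [-0.002, 0.563, 0.826, 0.003]
force: [-5.6, 15.6, -0.8]
width: 16.6
grip_force: 12.1
```

>>> {"fn": "move_arm", "kwargs": {
  "deltas": [
    {"xyz":[0,0,0],"delta_rot":[0,0,0]},
    {"xyz":[0,0,0],"delta_rot":[0,0,0]},
    {"xyz":[0,0,0],"delta_rot":[0,0,0]}
  ]
}}

```text
clock: 45.68
position: [476.7, 439.3, 72.0]
ee_rot: [-0.002, 0.561, 0.828, 0.004]
force: [-2.2, 17.1, -2.7]
width: 16.0
grip_force: 12.1
```

```bash
python3 -c "
from h import *
p,_=cur(); d=p[:2]-[503,370.6]; print(p,psi(),np.hypot(*d),np.degrees(np.arctan2(d[1],d[0])),r.get_state()['width'],r.get_state()['force'])"
```

```text
[476.67496016 439.34618218  72.00457857] 21.741322490922457 73.61416498903985 110.95338886284837 15.97506912863226 [-2.17131098 17.11197989 -2.74684081]
```

>>> {"fn": "move_arm", "kwargs": {
  "deltas": [
    {"xyz":[0,0,0],"delta_rot":[0,0,0]},
    {"xyz":[0,0,0],"delta_rot":[0,0,0]},
    {"xyz":[0,0,0],"delta_rot":[0,0,0]},
    {"xyz":[0,0,0],"delta_rot":[0,0,0]},
    {"xyz":[0,0,0],"delta_rot":[0,0,0]}
  ],
  "fingers": -1
}}

```text
clock: 46.1
position: [476.6, 436.4, 71.8]
ee_rot: [-0.001, 0.561, 0.828, 0.002]
force: [0.1, 0.0, -0.1]
width: 44.5
grip_force: 0.0
```

>>> {"fn": "move_arm", "kwargs": {
  "deltas": [
    {"xyz":[0,0,-0.035],"delta_rot":[0,0,0]},
    {"xyz":[0,0,-0.035],"delta_rot":[0,0,0]},
    {"xyz":[0,0,-0.02],"delta_rot":[0,0,0]},
    {"xyz":[0,0,0],"delta_rot":[0,0,0]},
    {"xyz":[0,0,0],"delta_rot":[0,0,0]}
  ]
}}

```text
clock: 46.52
position: [476.8, 436.3, 162.9]
ee_rot: [-0.001, 0.561, 0.828, 0.003]
force: [-0.7, 0.0, -0.6]
width: 77.5
grip_force: 0.0
```

```bash
python3 - <<'E'
from h import *
import pickle
c=snap('wrist'); pickle.dump(c,open('w17.pkl','wb'))
g=c['im'].astype(int).max(2); print(psi())
P=[]
for v in range(160,250,5):
    x=np.where(g[v,280:360]<60)[0]
    if 12<=len(x)<=28: p=(x.mean()+280,v); w=ray(c,p,91)[:2]; P.append(w); print(p,len(x),w.round(1))
P=np.array(P); k=np.polyfit(P[:,1],P[:,0],1); print('lever dir',90-np.degrees(np.arctan(k[0])))
# pipe edges at mid height 40
Q=[]
for v in range(110,225,10):
    row=cv2.GaussianBlur(c['im'],(3,3),0)[v].max(1).astype(int); print(v,row[330:450:5])
E
```

```text
21.73065874186774
(np.float64(320.7894736842105), 215) 19 [478.1 434.2]
(np.float64(322.72222222222223), 220) 18 [480.8 431.3]
(np.float64(323.15), 225) 20 [482.5 427.9]
(np.float64(323.0), 230) 21 [483.8 424.4]
(np.float64(323.0), 235) 21 [485.2 420.9]
(np.float64(329.04347826086956), 240) 23 [490.7 418.9]
(np.float64(315.72), 245) 25 [483.1 411.8]
lever dir 107.87120705399448
110 [197 183 182 183 193 197 196 197 179 189 180 180 185 179 165 146 168 170
 152 127 114 122  54  53]
120 [198 180 177 181 183 196 197 185 181 182 186 185 184 152 149 172 168 149
 122 126 136 134 135 138]
130 [198 187 184 186 192 197 184 184 179 181 187 183 147 154 177 174 155 116
 135 138 136 136 136 170]
140 [195 183 179 182 191 194 182 187 183 187 180 139 157 176 159 138 101 124
 140 135 133 137 167 197]
150 [189 190 191 186 185 180 187 184 186 184 136 161 177 156 135  95 114 139
 136 138 138 185 196 198]
160 [143 196 195 196 190 193 192 184 187 138 163 176 153 130  94 117 118 136
 139 141 197 196 197 198]
170 [ 63 195 191 193 194 196 196 180 124 167 173 150 125  98 115 116 136 137
 143 197 198 195 197 199]
180 [ 60 192 197 193 197 187 177  84 160 168 147 118 120 128 119 120 138 187
 197 197 198 197 197 197]
190 [ 58 193 194 197 193 168  86 104 164 144 112 128 131 130 131 151 192 198
 197 197 197 196 199 199]
200 [ 56 190 191 185 152  85  96 110 140 103 132 132 130 131 146 192 199 198
 199 199 199 197 197 197]
210 [ 54 189 189 129  87  96  99  95  96 133 134 130 132 134 198 199 199 199
 199 199 199 199 199 199]
220 [ 53 168 137  91  97  97  94  88 129 133 133 132 130 144 154 153 175 192
 151 150 147 166 152 155]
```

```bash
python3 - <<'E'
from h import *
import pickle
c=pickle.load(open('w17.pkl','rb')); g=cv2.GaussianBlur(c['im'],(3,3),0).max(2).astype(int)
def direc(P): P=np.array(P); v=cv2.fitLine(P.astype(np.float32),cv2.DIST_HUBER,0,.01,.01).ravel(); a=np.degrees(np.arctan2(v[1],v[0])); return a%180, v
L=[]
for v in range(178,214,4):
    d=g[v,290:345]<110; x=np.where(d)[0]
    L.append(ray(c,(x[0]+290+(x[-1]-x[0])/2,v),91)[:2])
a,v1=direc(L); print('lever',a)
Pm=[]
for v in range(120,176,4):
    x0=round(413-(v-110)*.53); seg=g[v,x0-25:x0+10]; e=int(np.argmin(np.diff(seg[:22]))); Pm.append(ray(c,(x0-25+e+.5,v),40)[:2])
Pm2=[]
for v in range(120,176,4):
    x0=round(413-(v-110)*.53); row=g[v,x0-10:x0+25]; k=x0-10+int(np.argmax(row)); Pm2.append(ray(c,(k,v),48)[:2])
b,_=direc(Pm);b2,_=direc(Pm2); print('pipe',b,b2,'lever angle',90-(a-b),90-(a-b2))
print(np.array(L).round(1)[[0,-1]],np.array(Pm).round(1)[[0,-1]],np.array(Pm2).round(1)[[0,-1]])
# dial ticks & lever line through hinge
h=np.array([503,370.6]); print([np.degrees(np.arctan2(*(q-h)[::-1])).round(2) for q in L])
E
```

```text
lever 113.82679
pipe 84.4153 84.13265 lever angle 60.58851 60.305862
[[468.4 459.1]
 [477.9 438.1]] [[509.5 515.5]
 [505.5 468.4]] [[517.  518.7]
 [511.9 472.5]]
[np.float64(111.35), np.float64(111.12), np.float64(111.1), np.float64(111.08), np.float64(111.06), np.float64(110.79), np.float64(110.75), np.float64(110.72), np.float64(110.39)]
```

```bash
python3 - <<'E'
from h import *
import pickle
_,s0=pickle.load(open('w15.pkl','rb')); s=snap('scene','s18.png')
for n,p in dict(tumb=S(68,-50).tolist()+[130],pad=S(73,54).tolist()+[125],flask=S(77,0).tolist()+[280],pot=S(-30,0).tolist()+[40]).items():
    u,v=map(int,proj(s,[p])[0]); a=cv2.GaussianBlur(s['im'],(5,5),0)[v-9:v+10,u-9:u+10].astype(int);b=cv2.GaussianBlur(s0['im'],(5,5),0)[v-9:v+10,u-9:u+10].astype(int); print(n,(u,v),abs(a-b).mean().round(1),a.mean((0,1)).round(),b.mean((0,1)).round())
E
```

```text
tumb (372, 152) 8.4 [40. 52. 68.] [47. 60. 78.]
pad (347, 137) 8.7 [47. 59. 76.] [53. 66. 85.]
flask (365, 112) 9.2 [52. 52. 53.] [61. 61. 62.]
pot (341, 180) 15.3 [32. 48. 74.] [23. 34. 52.]
```

```bash
python3 - <<'E'
from h import *
s=snap('scene'); g=s['im'].astype(int); sat=(g.max(2)-g.min(2))/np.maximum(g.max(2),1)
u,v=map(int,proj(s,[[*S(-35,-2),25]])[0]); print(u,v,proj(s,[[*S(-35,-32),25],[*S(-35,28),25]]).round())
print((sat[v-8:v+9,u-16:u+17:2]*100).astype(int))
E
```

```text
340 184 [[348. 189.]
 [334. 180.]]
[[62 64 64 72 63 65 65 64 64 63 64 61 63 64 63 64 55]
 [66 67 48 70 69 72 65 63 64 62 64 56 61 64 64 64 63]
 [67 64 69 52 64 66 70 63 64 64 63 60 60 63 63 63 64]
 [68 67 65 67 66 68 67 65 63 62 64 64 61 58 62 64 63]
 [65 68 69 68 64 61 65 51 64 63 63 63 64 59 61 65 63]
 [56 66 64 65 65 72 51 16 42 65 64 64 64 63 56 62 63]
 [58 61 67 65 69 65 44  9 13 52 65 63 65 62 62 54 63]
 [62 53 65 70 66 66 63  7  6 20 62 64 63 63 64 63 56]
 [65 61 59 65 68 64 65 23  6  7 27 65 64 63 63 64 60]
 [63 64 60 54 66 70 69 36  7  7  9 38 63 62 63 63 62]
 [64 64 64 60 60 67 68 58 11  7  5 10 45 65 64 63 63]
 [65 63 65 63 57 63 68 63 34  9  7  7 13 60 65 63 64]
 [64 64 63 64 63 65 69 66 62 40 15  9 15 65 66 63 64]
 [57 63 64 63 62 65 65 66 69 66 55 47 35 64 64 65 65]
 [60 61 63 63 63 63 64 64 68 69 67 67 61 64 64 67 67]
 [65 55 62 64 63 65 65 64 64 68 71 69 68 61 65 62 71]
 [65 64 52 63 64 64 63 63 64 64 64 66 67 68 61 62 68]]
```

The pot is still where I left it: its grey patch shows at about (343,186). Handing in.

```bash
python3 -c "
from h import *
print(r.hand_in())"
```

```text
the job is handed in; nothing more can be done
None
```

The job is handed in, with no verdict returned: the air was shut first, then pot (low board), tumbler and pad box (middle) and flask (top) were stood tucked in and upright, and the valve was opened to about 60° by camera and released; no tin or amber refill bottle was there.

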